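# Batch contact test of power relays in a spring-gauge jig

### The job

Run the contact test on the power relays lying on the blue mat: swing up the jig's wire locking bail, set every relay, metal base down, fully into a pocket (any pocket, either way round), swing the bail right down over them, then pull the sprung gauge out by its knob until its pointer stands at the brass marker, hold it there for three full seconds or a little more without a break, and let it go back home. Then swing the bail up past upright again, take all the relays out and stand them on their metal bases flat in the empty grey tray, leaving the bail up. Leave the brass marker where it is set and do not push the other things on the bench about.

Things in the scene. Friction and masses are not known exactly. Their poses are not given: they have to be found in the camera images.
- relay1: power relay: black block 48 x 32 mm on an aluminium base plate 50 x 32 x 5 mm, 30 mm high in all, about 90 g, four screw heads and a paper label on top. Origin: centre of its underside; x along its 50 mm length, z up. At the start it stands on the mat. Two or three relays are present
- relay2: second relay, the same as relay1; may be absent
- relay3: third relay, the same as relay1; may be absent
- jig: the test jig, fixed to the bench: aluminium plate 6 mm thick with a grey socket block 70 (x) x 220 (y) x 18 mm; origin under the centre of the socket block on the bench, z up. Three pockets lie in a row along its y. In front of the block (-x side, by the robot) is the gauge; behind it (+x) the bail's hinge
- pocket1 (a point): centre of the floor of the pocket at jig y = -70 mm. Each pocket is 53 mm along jig y and 35 mm along jig x (chamfered mouth), 12 mm deep, floor 6 mm and rim 18 mm above the bench; a seated relay stands 18 mm out of it, its 50 mm length along jig y. The point has the axes of the jig
- pocket2 (a point): the same for the middle pocket, jig y = 0
- pocket3 (a point): the same for the pocket at jig y = +70 mm
- bail (a joint): angle of the locking bail, a U of 8 mm steel wire hinged along jig y, 70 mm behind the pocket row: 0 = shut, level, cross-bar lying 3 mm above the relays' tops along the middle of the row; grows as it swings up and back; 2.0 = stop, leaning back away from the robot (1.57 = upright). It starts down, at most 0.25, and stays where it is left (stiff hinge, about 1 N at the bar)
- bail_grip (a point): middle of the black rubber grip sleeve (12 mm thick, 48 mm long, along jig y) at the +y end of the bail's cross-bar, beyond the jig's end; 70 mm from the hinge axis; 43 mm above the bench when the bail is shut. It turns in the fingers when pinched across jig x from above
- bail_hinge (a point): point on the bail's hinge axis abreast of bail_grip, fixed to the jig, 43 mm above the bench, 70 mm behind (jig +x) the pocket row. At joint angle a the grip is at this point + 70 mm x (-cos a, 0, sin a) in jig axes
- gauge (a joint): how far the sprung gauge slide is drawn out, m: 0 = home, 0.070 = end stop. It is pulled towards jig -y; the spring pulls back with about 2 N at home, 8 N at 58 mm
- gauge_knob (a point): where to grip the gauge's upright black knob, 16 mm thick, from 34 to 68 mm above the bench; this point is on its axis, 52 mm above the bench. The grey gauge barrel (42 mm high) begins 53 mm behind the knob's axis (jig +y) when home
- pointer (a point): tip of the slide's flat steel pointer, over the white scale bar 40 mm nearer the robot than the knob (jig -x)
- marker (a joint): where the brass marker stands on the scale: it equals the gauge reading at which the pointer stands exactly at the marker (m, 0.028 to 0.058). It is set anew each time and must not be shifted
- mark (a point): the brass marker clip, 6 mm wide along jig y, on the white scale bar, 23 mm above the bench; middle of its top. The pointer stands at the marker when pointer and mark have the same jig y
- mat: blue mat 250 x 200 x 4 mm, fixed flat on the bench, left or right of the jig; the relays start on it. Origin: centre of its underside
- tray_in (a point): open grey tray 220 (x) x 120 (y) mm, walls 5 mm thick and 22 mm high, fixed on the bench on the other side of the jig from the mat. This point is the centre of its inner floor (210 x 110 mm inside), 5 mm above the bench, with the tray's axes
- heatsink: small finned heat sink 30 x 26 x 12 mm on a corner of the mat; not part of the job. Origin under its centre
- spool: solder spool, 65 mm across, 57 mm high, behind the jig; leave it
- camera: camera module on a small foot, 38 x 36 x 46 mm, behind the jig; leave it
- servo: black hobby servo 55 x 20 x 44 mm near the robot; leave it
- screwdriver: screwdriver 150 mm long, behind and to the left of the jig; leave it
- fluxjar: small jar 44 mm across, 40 mm high, behind the jig; leave it
- multimeter: yellow multimeter 130 x 70 x 36 mm, at the far right; leave it
Things that resemble listed ones, but are neither listed nor needed, are in the scene too. What is shaped like the relay3 but red is not meant.

How it is judged:
By the outcome, as a careful person would: the job done as asked, in the order asked, and still so for the second after the job is handed in, with the robot touching nothing.
Of relay1, relay2, relay3 only 2 to 3 are there at a start; the rules pass over those that are not, and their reading is None.
At some moment in a run one of relay1, relay2, relay3 may be knocked a few centimetres aside while the robot is not near it.
Once in a run the grip may slacken for a moment while it holds something.
It also fails if it takes over 208 s, if anything falls off the work surface, if the arm or the gripper's body presses on something with over 40 N, if the wrist force passes 120 N, or if a joint passes its speed limit or range.

### The arm

A 6-joint arm with a two-finger parallel gripper is mounted at the origin on the work surface. World frame = base frame: x ahead of the robot, y to its left, z up, the work surface at z = 0. Lengths are in mm, angles in rad, forces in N, time in s.
With the tool pointing down it reaches from about 350 to 775 mm from the base axis. Payload 5.5 kg.
Tool frame: the origin (TCP) lies midway between the tips of the shut fingers; the grasp point (between the pads) lies r.tcp_to_grasp behind it (r.tcp_to_grasp is the distance from the TCP to the grasp point, in mm); z points along the fingers, y is the line along which they close (so a half turn about z gives the same grasp; the last joint's range is limited). The gripper opens to 85 mm and grips with 20 to 120 N. Pads are 22 mm wide; open, the fingers measure 114 mm over their backs; the gripper's body (76 mm by 85 mm) begins 54 mm behind the grasp point. The pads swing forward as they close: fully open they stand 13 mm farther back than shut.
Start: joints at [1.19, 0.313, 0.046, 1.304, 0, 1.431], TCP at [137.148, 558.446, 231.323] pointing down, gripper open.
Joint ranges: [-2.76, 2.76], [-0.86, 1.69], [-1.03, 1.26], [-2.2, 2.34], [-1.47, 1.5], [-3.14, 3.14]. Speed limits (rad/s): [2.57, 2.57, 3.14, 3.14, 3.14, 3.14].

### API

Orientations are given as a unit quaternion [x, y, z, w].
In Python, from workcell import r gives the robot as it stands.
- The arm moves only by the tool apply_moves, never from a script. Its argument "deltas" is a list of rows, each a list of 7 numbers: the shift along the tool's x, y, z in units of 10 cm (1.0 is 10 cm), then the turn, a rotation vector about the tool's x, y, z in units of 360 degrees (1.0 is 360 degrees), then the opening, from 0 (shut) to 1 (fully open). In form: [[tx, ty, tz, rx, ry, rz, gripper], ...]. A call has 1 to 20 rows; each row is the pose to reach, as a shift and turn from the pose commanded when the call began, along the tool's axes at that moment, turning the shorter way round; what a row does not reach only later rows make up. A row lasts 1/12 s, in which the tool goes at most 41.7 mm and 7.16 degrees, less where a joint would pass 70% of its speed; a pose out of reach is approached as far as the arm can. A call with a number of a shift or a turn outside -1 to 1 is refused whole. A call with a gripper value outside its range is refused whole. The fingers move at their own pace and stop on an object; "grip_force" is the grip in N (left out, the last holds). Time passes only in rows, so rows that repeat a pose let the fingers close. It gives the time, the measured TCP pose, the force, the opening and the grip force at its end, in the units of the state.
- r.state(): the state, without advancing time (a new reading comes with each control period).
- r.read_camera(name): name is "side" or "top"; returns a dict with "pixels" (400x640x3 uint8, red, green, blue), "z_map" (400x640 float32, mm along the optical axis (not along the pixel's ray), 0 where there is no reading), "intrinsics" (3x3 intrinsics, pixels), "distortion" ([k1, k2, p1, p2, k3] as OpenCV has them; the pictures are not rectified), "eye" and "rotation" of the camera in the world. Camera axes: x right, y down, z forward; pixel columns grow to the right and rows downward; lengths in mm; the calibration is good to about 2 mm. A picture is of the moment at which its call begins.
- r.job_done(): hands the job in; it is judged then, once.
The state is a dict: "clock": time; "qpos": joint angles; "qvel": joint speeds; "tau": joint torques, N m; "position": TCP position; "eef_rot": TCP orientation; "force": force on the tool from outside, world axes, zero at the start; "ft_torque": the same for the moment, N m; "gripper_width": opening from 0.0 (shut) to 1.0 (fully open); "finger_force": force on a finger pad.
Only numpy, scipy, OpenCV 4.12 (cv2) and the standard library are available. Lean on these libraries where they do the work, as an engineer would, in place of code of your own. Each camera call takes 0.05 s, during which the arm holds its last target. There are 200 camera calls.

## Working session

There is one attempt and no reset: what is moved stays moved. The work goes in short steps, Python scripts to look and compute and a tool call to move; the robot and the scene stay as the last step left them, time stands still between calls to the robot, and variables do not carry over. Pictures are saved under pics/ and viewed, at most 14 in all, crops included, and the job is handed in when it is done.

Besides the shell and the picture viewer there is one more tool, called after ">>>" as name([rows], argument=value, ...), one row to a line, values as JSON. apply_moves: Moves the arm, as the interface text tells. Its arguments: {"type":"object","properties":{"deltas":{"type":"array","items":{"type":"array","items":{"type":"number","minimum":-1,"maximum":1}}},"grip_force":{"type":"number"}},"required":["deltas"]}

```bash
ls; mkdir -p pics; cat > h.py <<'E'
import numpy as np, cv2
from workcell import r
def shot(n,save=None):
    c=r.read_camera(n)
    if save: cv2.imwrite(save,c["pixels"][:,:,::-1])
    np.savez('%s.npz'%n,**{k:np.array(v) for k,v in c.items()})
    return c
def load(n): return dict(np.load('%s.npz'%n))
def cloud(c):
    K=np.array(c["intrinsics"]);D=np.array(c["distortion"]).ravel()
    z=c["z_map"];v,u=np.mgrid[0:z.shape[0],0:z.shape[1]]
    p=cv2.undistortPoints(np.stack([u,v],-1).reshape(-1,1,2).astype(np.float64),K,D).reshape(z.shape+(2,))
    P=np.dstack([p[...,0]*z,p[...,1]*z,z])
    return P@np.array(c["rotation"]).T+np.array(c["eye"])
def ray(c,u,v,h):
    K=np.array(c["intrinsics"]);D=np.array(c["distortion"]).ravel()
    p=cv2.undistortPoints(np.array([[[u,v]]],float),K,D).ravel()
    d=np.array(c["rotation"])@np.array([p[0],p[1],1]);e=np.array(c["eye"])
    return e+d*(h-e[2])/d[2]
E
python3 - <<'E'
from h import *
print(r.state(), r.tcp_to_grasp)
for n in("top","side"):
    c=shot(n,f'pics/{n}0.png'); print(c["intrinsics"],c["eye"],c["rotation"])
E
```

```text
pics
{'clock': 0.0, 'qpos': array([ 1.19041312e+00,  3.14016386e-01,  4.49700789e-02,  1.30358458e+00,
       -4.87114931e-05,  1.43117744e+00]), 'qvel': array([ 0.00046182,  0.00105881,  0.00107446,  0.00021012,  0.00101561,
       -0.00068461]), 'tau': array([ 9.27108067e-05, -4.80627000e+01,  2.98533708e+01,  1.90945499e-02,
       -1.42714712e-04, -6.25769857e-06]), 'position': array([136.94860238, 557.92739918, 230.39612882]), 'eef_rot': array([ 1.20091535e-01,  9.92762399e-01, -8.92709640e-04, -2.12278184e-04]), 'force': array([-0.47594981,  0.77617183, -0.03488296]), 'ft_torque': array([-0.00096491, -0.00578492,  0.05475784]), 'finger_force': 0.0, 'gripper_width': 0.9964641776995198} 18.700000000000003
[[383.28222586   0.         313.45038275]
 [  0.         383.28222586 198.32987616]
 [  0.           0.           1.        ]] [ 371.82680675  -28.56486473 1081.60328497] [ 0.70815604 -0.70076309  0.06174616 -0.06027876]
[[404.37756375   0.         323.56281347]
 [  0.         404.37756375 202.66874822]
 [  0.           0.           1.        ]] [376.00794396 786.53230034 864.21431193] [-0.1206259   0.90936064 -0.3958433   0.04266975]
```

```bash
sed -i 's/np.array(c\["rotation"\])/Rm(c)/g' h.py; cat >> h.py <<'E'
from scipy.spatial.transform import Rotation as R
def Rm(c): return R.from_quat(np.array(c["rotation"])).as_matrix()
def proj(c,P):
    M=Rm(c); rv,_=cv2.Rodrigues(M.T); t=-M.T@np.array(c["eye"])
    return cv2.projectPoints(np.array(P,float).reshape(-1,1,3),rv,t,np.array(c["intrinsics"]),np.array(c["distortion"]).ravel())[0].reshape(-1,2)
E
python3 -c "
from h import *
c=load('top');P=cloud(c);print(P[200,320],P[100,100],P[300,500])
c=load('side');P=cloud(c);print(P[200,320])"
```

```text
[554.9362691  -48.53110243   5.96306168] [ 8.51844217e+02  6.10426045e+02 -6.38490625e-01] [ 284.23720504 -540.59497955    4.86171276]
[ 604.86827873 -104.30930671   15.2149357 ]
```

View pics/top0.png

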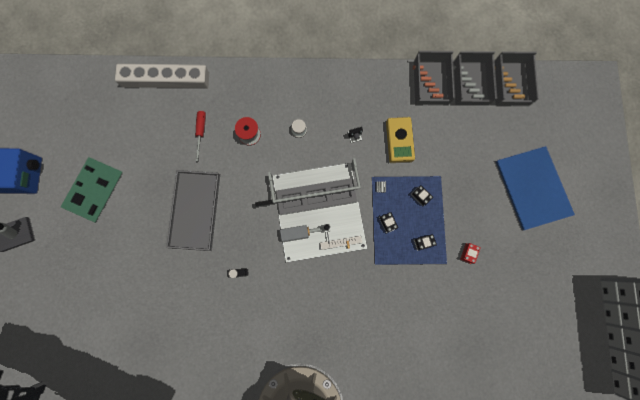

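View pics/side0.png

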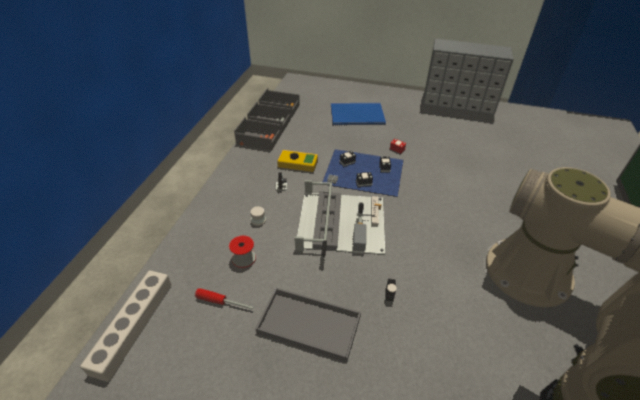

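```bash
python3 - <<'E'
from h import *
c=load('top');im=c["pixels"][:,:,::-1]
cv2.imwrite('pics/a.png',cv2.resize(im[150:270,248:374],None,fx=6,fy=5.0*1.0,interpolation=cv2.INTER_CUBIC)[:600] if 0 else cv2.resize(im[155:265,248:373],None,fx=5,fy=5,interpolation=cv2.INTER_CUBIC))
cv2.imwrite('pics/b.png',cv2.resize(im[172:268,368:484],None,fx=6,fy=6,interpolation=cv2.INTER_CUBIC))
P=cloud(c)
# relays: points above mat 25..40mm
m=(P[...,2]>24)&(P[...,2]<45)
n,l,s,_=cv2.connectedComponentsWithStats(m.astype(np.uint8))
for i in range(1,n):
    if s[i,4]>40 and 150<s[i,1]<270:
        q=P[l==i]; pts=q[:,:2].astype(np.float32); b=cv2.minAreaRect(pts)
        print(s[i],q.mean(0).round(1),np.median(q[:,2]).round(1),np.round(b[0],1),np.round(b[1],1),round(b[2],1))
E
```

```text
[  0 161  40  32 196] [595.  762.   35.3] 35.1 [587.9 771.6] [ 55.2 130.6] 42.9
[413 186  20  19 215] [ 567.5 -332.7   34. ] 34.5 [ 568.3 -333.9] [48.3 32.8] 44.6
[381 212  17  21 213] [ 491.1 -237.4   34.5] 34.6 [ 491.7 -237.8] [47.4 33. ] 26.1
[280 225  50  17 400] [458.9   9.6  40.4] 41.8 [462.5  -6.6] [ 34.1 133.5] 10.0
[416 234  21  16 218] [ 438.1 -336.6   34.7] 34.9 [ 438.2 -337.3] [31.8 49.2] 16.9
[463 243  17  21 220] [ 409.5 -459.7   30.6] 30.8 [ 409.6 -460.6] [31.4 47.8] 68.6
[228 269  21   9 120] [349.7 167.3  36.8] 38.0 [349.9 171.8] [19.3 54.5] 4.6
```

View pics/a.png

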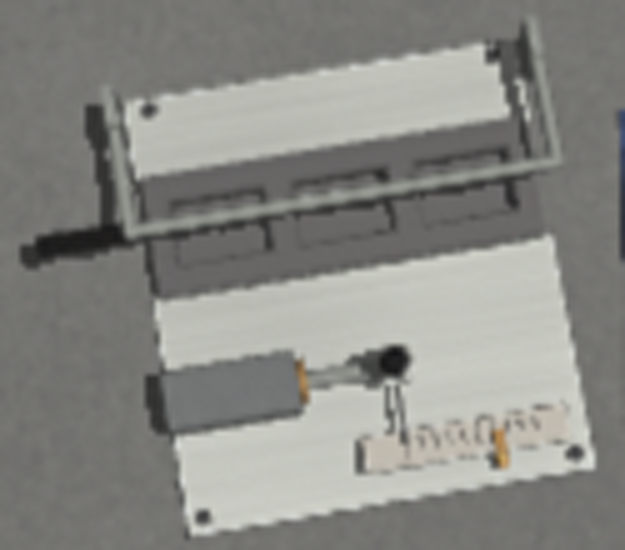

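View pics/b.png

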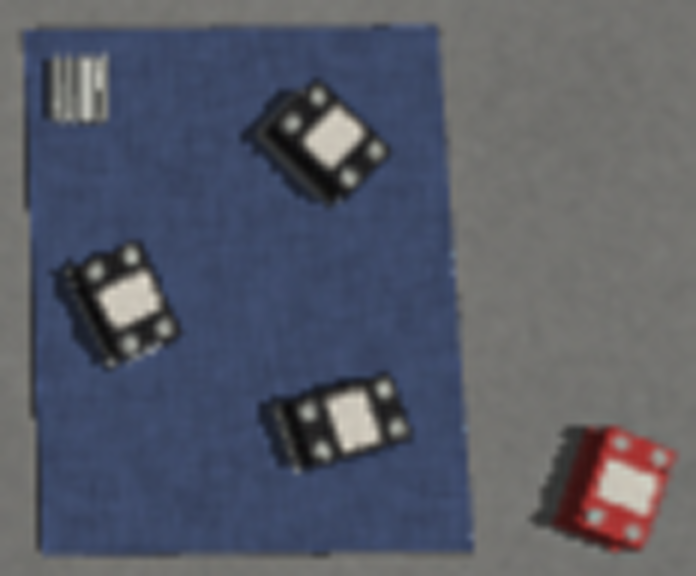

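```bash
python3 - <<'E'
from h import *
c=load('top');P=cloud(c);hsv=cv2.cvtColor(c["pixels"],cv2.COLOR_RGB2HSV)
def rect(m,name,f=cv2.minAreaRect):
    q=P[m]; b=f(q[:,:2].astype(np.float32)); print(name,len(q),q.mean(0).round(1),np.median(q[:,2]).round(1),np.round(b[0],1),np.round(b[1],1),round(b[2],2)); return b
v,u=np.mgrid[0:400,0:640]
J=(u>272)&(u<366)&(v>160)&(v<262)
plate=J&(P[...,2]>3)&(P[...,2]<9)&(hsv[...,1]<40)&(hsv[...,2]>140)
rect(plate,'plate')
blk=J&(P[...,2]>15)&(P[...,2]<21)&(v<216)
rect(blk,'block')
bar=J&(P[...,2]>36)&(P[...,2]<75)&(v<212); q=P[bar]; print('bail',q[:,2].max(),len(q))
tr=(u>160)&(u<225)&(v>160)&(v<255)
rect(tr&(P[...,2]>14),'tray'); rect(tr&(P[...,2]>3.5)&(P[...,2]<8),'trayfloor')
grip=(u<276)&(u>248)&(v>195)&(v<215)&(P[...,2]>30); rect(grip,'sleeve')
# bar line
m=J&(P[...,2]>40)&(v<212)&(u>275)&(u<356)&(v>183); q=P[m]
d=cv2.fitLine(q[:,:2].astype(np.float32),cv2.DIST_HUBER,0,.01,.01).ravel();print('bar',d,np.degrees(np.arctan2(d[1],d[0])),np.median(q[:,2]))
knob=J&(P[...,2]>60)&(v>215); rect(knob,'knob')
brass=J&(v>220)&(u>340)&(hsv[...,0]>8)&(hsv[...,0]<28)&(hsv[...,1]>110); print('brass px',u[brass],v[brass]); rect(brass,'brass')
sc=J&(v>228)&(u>318)&(P[...,2]>12)&(P[...,2]<40);rect(sc,'scale')
E
```

```text
plate 3445 [511.8 -48.5   6.5] 6.6 [524.3 -45. ] [252.3 230.1] 10.21
block 1010 [563.7 -37.6  18.3] 18.4 [582.3 -37.5] [106.5 227. ] 10.68
bail 56.41075959625823 348
tray 594 [517.9 294.7  62.4] 21.9 [519.9 163.8] [415.6 251.2] 83.56
trayfloor 2390 [523.4 310.1   5.7] 5.7 [532.3 314.5] [273.6 181.3] 2.93
sleeve 100 [533.8  95.5  92.4] 51.4 [473.   33.1] [230.6  54.3] 44.6
bar [ 1.778408e-01 -9.840593e-01  5.636295e+02 -3.418560e+01] -79.75598 49.9482123478997
knob 41 [443.5 -54.8 364.6] 69.3 [425.1 -51.5] [ 14.2 115.1] 73.76
brass px [347 348 347 348 347 348 348 348 347 348 348] [241 241 242 242 243 243 244 245 246 246 247]
brass 11 [ 431.2 -124.9   24.1] 24.1 [ 430.3 -124.6] [ 3.2 16.2] 89.78
scale 351 [ 436.6 -103.5   21.8] 21.2 [ 445.5 -107.3] [ 54.4 120.7] 2.65
```

```bash
python3 - <<'E'
from h import *
c=load('top');P=cloud(c)
v,u=np.mgrid[0:400,0:640]
def ext(m,yaw,name,perc=(1,99)):
    a=np.radians(yaw);M=np.array([[np.cos(a),np.sin(a)],[-np.sin(a),np.cos(a)]])
    q=P[m]; w=q[:,:2]@M.T; lo,hi=np.percentile(w,perc[0],axis=0),np.percentile(w,perc[1],axis=0)
    print(name,len(q),'lo',lo.round(1),'hi',hi.round(1),'size',(hi-lo).round(1),'ctr',((lo+hi)/2@M).round(1),'z',np.median(q[:,2]).round(1))
J=(u>270)&(u<372)&(v>158)&(v<264); z=P[...,2]
for y in (9.8,10.2,10.6):
    ext(J&(z>16.7)&(z<20.5)&(v<216),y,'block%.1f'%y,(.5,99.5))
    ext(J&(z>4.5)&(z<8.5),y,'plate',(.2,99.8))
sl=(u<275)&(u>248)&(v>198)&(v<212)&(z>40)&(z<70)
ext(sl,10.2,'sleeve',(0,100)); 
b=(u>277)&(u<354)&(v>185)&(v<206)&(z>44)&(z<70)
ext(b,10.2,'bar',(2,98))
k=(u>318)&(u<334)&(v>220)&(v<236)&(z>62)&(z<75);ext(k,10.2,'knob',(0,100))
tr=(u>160)&(u<225)&(v>160)&(v<255)
for y in (-6,-4.5,-3,-2,0):
  ext(tr&(z>4)&(z<8),y,'trayfl',(.5,99.5));ext(tr&(z>18)&(z<24),y,'traywall',(.5,99.5))
for n,b in (('r1',(408,440,180,212)),('r2',(376,404,206,240)),('r3',(408,446,228,258))):
  m=(u>b[0])&(u<b[1])&(v>b[2])&(v<b[3])&(z>31.5)&(z<37)
  q=P[m][:,:2].astype(np.float32);bb=cv2.minAreaRect(q);print(n,bb,q.mean(0))
print(z[190:206,360:372].round().astype(int)[::3] if 0 else '')
E
```

```text
block9.8 779 lo [ 515. -242.] hi [585.1 -23.8] size [ 70.1 218.2] ctr [564.6 -37.3] z 18.6
plate 3380 lo [ 365.4 -280.8] hi [658.8   2.5] size [293.5 283.4] ctr [528.3 -50. ] z 6.6
block10.2 779 lo [ 514.1 -245.9] hi [583.9 -27.6] size [ 69.8 218.3] ctr [564.5 -37.4] z 18.6
plate 3380 lo [ 364.6 -284.7] hi [ 6.584e+02 -4.000e-01] size [293.8 284.3] ctr [528.7 -49.7] z 6.6
block10.6 779 lo [ 513.  -249.6] hi [582.9 -31.4] size [ 69.9 218.2] ctr [564.4 -37.3] z 18.6
plate 3380 lo [ 363.8 -288.5] hi [658.   -3.5] size [294.2 285. ] ctr [529.  -49.5] z 6.6
sleeve 84 lo [543.3 -20.6] hi [555.2  32.8] size [11.8 53.4] ctr [539.5 103.3] z 51.5
bar 224 lo [ 545.1 -236.2] hi [552.9 -33.7] size [  7.8 202.5] ctr [564.2 -35.6] z 49.9
knob 28 lo [ 446.8 -155.3] hi [ 461.1 -141.2] size [14.3 14. ] ctr [473.  -65.5] z 68.4
trayfl 2122 lo [372.  272.4] hi [621.6 460.1] size [249.6 187.7] ctr [532.3 312.3] z 5.9
traywall 378 lo [376.3 296.2] hi [598.1 423.8] size [221.8 127.7] ctr [522.2 307.1] z 21.7
trayfl 2122 lo [381.2 260.2] hi [630.3 444.3] size [249.1 184.2] ctr [531.9 311.5] z 5.9
traywall 3
[... 305 characters left out ...]
] size [251.2 178.3] ctr [531.7 311. ] z 5.9
traywall 378 lo [400.6 263.2] hi [621.3 386.6] size [220.8 123.3] ctr [522.  306.9] z 21.7
trayfl 2122 lo [406.3 224.5] hi [658. 398.] size [251.7 173.5] ctr [532.2 311.3] z 5.9
traywall 378 lo [410. 242.] hi [634.  370.9] size [223.9 129. ] ctr [522.  306.4] z 21.7
r1 ((568.233154296875, -334.5636291503906), (46.59010696411133, 32.417274475097656), 46.19316864013672) [ 568.15967 -333.5045 ]
r2 ((491.58966064453125, -237.5260009765625), (47.008094787597656, 32.80671691894531), 23.175378799438477) [ 491.70105 -237.98958]
r3 ((438.5342712402344, -337.22735595703125), (31.18942642211914, 49.00929260253906), 15.499074935913086) [ 438.461   -337.48718]
```

```bash
cat >> h.py <<'E'
JC=np.array([564.5,-37.4]); JY=10.2
def rot2(d): a=np.radians(d); return np.array([[np.cos(a),-np.sin(a)],[np.sin(a),np.cos(a)]])
def jw(x,y): return JC+rot2(JY)@np.array([x,y])
def wj(p): return rot2(JY).T@(np.array(p)[:2]-JC)
def tool(yaw):  # tool y at yaw deg, z down
    a=np.radians(yaw); return np.array([[-np.sin(a),np.cos(a),0],[np.cos(a),np.sin(a),0],[0,0,-1]])
def plan(pts):
    """pts: (x,y,z,tooly_deg); prints turn in current axes, then shift in the new axes, units of the moves"""
    s=r.state(); p=np.array(s["position"]); M=R.from_quat(s["eef_rot"]).as_matrix()
    print('t %.1f pos'%s["clock"],p.round(1),'jig',wj(p).round(1),'tooly %.2f'%np.degrees(np.arctan2(M[1,1],M[0,1])),'F',s["force"].round(1),'w %.3f'%s["gripper_width"],'ff %.1f'%s["finger_force"],'q6 %.2f'%s["qpos"][5])
    for x,y,z,w in pts:
        T=tool(w); rv=R.from_matrix(M.T@T).as_rotvec()/(2*np.pi); sh=T.T@(np.array([x,y,z])-p)/100
        n=int(np.ceil(max(abs(sh).max()/.98,np.linalg.norm(sh)/1.2)))
        print('turn',rv.round(4),'then shift',sh.round(3),'= %d x'%n,(sh/max(n,1)).round(3))
        p=np.array([x,y,z]);M=T
E
python3 - <<'E'
from h import *
g=jw(0,142.8); print(g)
plan([(*g,120,10.2),(*g,26.5,10.2)])
E
```

```text
[539.21229908 103.14313282]
t 0.1 pos [137.  558.  230.5] jig [-315.3  661.7] tooly 76.20 F [0.6 0.  0.6] w 1.001 ff 0.0 q6 1.43
turn [-2.000e-04  1.000e-04  1.833e-01] then shift [-5.189  3.153  1.105] = 6 x [-0.865  0.526  0.184]
turn [0. 0. 0.] then shift [0.    0.    0.935] = 1 x [0.    0.    0.935]
```

>>> apply_moves([
  [0,0,0,0,0,0.1833,1],
  [0,0,0,0,0,0.1833,1],
  [0,0,0,0,0,0.1833,1],
  [0,0,0,0,0,0.1833,1],
  [0,0,0,0,0,0.1833,1],
  [0,0,0,0,0,0.1833,1],
  [0,0,0,0,0,0.1833,1],
  [0,0,0,0,0,0.1833,1],
  [0,0,0,0,0,0.1833,1],
  [0,0,0,0,0,0.1833,1],
], grip_force=30)

```text
clock: 0.93
position: [137.0, 558.2, 230.8]
eef_rot: [0.643, 0.766, -0.0, 0.0]
force: [0.1, -0.1, 0.2]
gripper_width: 1.0
finger_force: 0.0
```

>>> apply_moves([
  [-0.865,0.526,0,0,0,0,1],
  [-0.865,0.526,0,0,0,0,1],
  [-0.865,0.526,0,0,0,0,1],
])

```text
clock: 1.18
position: [205.5, 479.8, 230.6]
eef_rot: [0.642, 0.767, -0.001, 0.001]
force: [-0.0, 0.0, -0.1]
gripper_width: 1.003
finger_force: 0.0
```

>>> apply_moves([
  [-0.865,0.526,0,0,0,0,1],
  [-0.865,0.526,0,0,0,0,1],
  [-0.865,0.526,0,0,0,0,1],
])

```text
clock: 1.43
position: [273.1, 403.8, 230.9]
eef_rot: [0.642, 0.767, -0.001, 0.001]
force: [-0.7, -0.6, 0.6]
gripper_width: 1.002
finger_force: 0.0
```

>>> apply_moves([
  [-0.865,0.526,0,0,0,0,1],
  [-0.865,0.526,0,0,0,0,1],
  [-0.865,0.526,0,0,0,0,1],
])

```text
clock: 1.68
position: [340.4, 328.1, 231.0]
eef_rot: [0.642, 0.766, -0.0, 0.001]
force: [0.8, 0.2, 0.3]
gripper_width: 0.999
finger_force: 0.0
```

>>> apply_moves([
  [-0.865,0.526,0,0,0,0,1],
  [-0.865,0.526,0,0,0,0,1],
  [-0.865,0.526,0,0,0,0,1],
])

```text
clock: 1.93
position: [407.9, 252.3, 231.0]
eef_rot: [0.642, 0.766, -0.0, 0.001]
force: [0.4, 0.8, -0.6]
gripper_width: 1.001
finger_force: 0.0
```

>>> apply_moves([
  [-0.865,0.526,0.5,0,0,0,1],
  [-0.865,0.526,0.5,0,0,0,1],
  [-0.865,0.526,0.5,0,0,0,1],
])

```text
clock: 2.18
position: [473.9, 177.2, 179.9]
eef_rot: [0.642, 0.767, -0.0, 0.0]
force: [0.5, 0.2, 0.5]
gripper_width: 0.998
finger_force: 0.0
```

>>> apply_moves([
  [-0.865,0.526,0.6,0,0,0,1],
  [-0.865,0.526,0.6,0,0,0,1],
  [-0.865,0.526,0.6,0,0,0,1],
  [-0.865,0.526,0.6,0,0,0,1],
  [-0.865,0.526,0.6,0,0,0,1],
])

```text
clock: 2.6
position: [539.2, 102.3, 119.4]
eef_rot: [0.642, 0.766, -0.001, -0.002]
force: [-1.1, -0.5, 0.8]
gripper_width: 0.999
finger_force: 0.0
```

```bash
python3 - <<'E'
from h import *
g=jw(0,142.8)
plan([(*g,26.5,10.2)])
E
```

```text
t 2.6 pos [539.2 102.3 119.4] jig [ -0.2 142. ] tooly 10.04 F [-1.1 -0.5  0.8] w 0.999 ff 0.0 q6 1.44
turn [-0.0006 -0.0001 -0.0004] then shift [0.008 0.002 0.929] = 1 x [0.008 0.002 0.929]
```

>>> apply_moves([
  [0.008,0.002,0.4,0,0,0,1],
  [0.008,0.002,0.7,0,0,0,1],
  [0.008,0.002,0.929,0,0,0,1],
  [0.008,0.002,0.929,0,0,0,1],
  [0.008,0.002,0.929,0,0,0,0],
  [0.008,0.002,0.929,0,0,0,0],
  [0.008,0.002,0.929,0,0,0,0],
  [0.008,0.002,0.929,0,0,0,0],
  [0.008,0.002,0.929,0,0,0,0],
  [0.008,0.002,0.929,0,0,0,0],
  [0.008,0.002,0.929,0,0,0,0],
  [0.008,0.002,0.929,0,0,0,0],
])

```text
clock: 3.6
position: [540.7, 104.6, 29.0]
eef_rot: [0.641, 0.767, 0.001, 0.001]
force: [1.7, 1.1, 1.3]
gripper_width: 0.128
finger_force: 29.2
```

>>> apply_moves([
  [0,0.008,-0.084,0,0,0,0],
  [0,0.021,-0.152,0,0,0,0],
  [0,0.042,-0.219,0,0,0,0],
  [0,0.069,-0.283,0,0,0,0],
  [0,0.103,-0.345,0,0,0,0],
  [0,0.142,-0.403,0,0,0,0],
  [0,0.188,-0.456,0,0,0,0],
  [0,0.238,-0.505,0,0,0,0],
  [0,0.293,-0.548,0,0,0,0],
  [0,0.351,-0.586,0,0,0,0],
  [0,0.414,-0.618,0,0,0,0],
  [0,0.479,-0.643,0,0,0,0],
  [0,0.546,-0.662,0,0,0,0],
  [0,0.615,-0.674,0,0,0,0],
  [0,0.685,-0.679,0,0,0,0],
  [0,0.755,-0.677,0,0,0,0],
  [0,0.824,-0.668,0,0,0,0],
  [0,0.893,-0.652,0,0,0,0],
  [0,0.893,-0.652,0,0,0,0],
  [0,0.893,-0.652,0,0,0,0],
])

```text
clock: 5.27
position: [628.8, 120.5, 93.7]
eef_rot: [0.641, 0.767, 0.001, 0.0]
force: [0.4, 0.4, 2.4]
gripper_width: 0.12
finger_force: 32.2
```

>>> apply_moves([
  [0,0,0,0,0,0,1],
  [0,0,0,0,0,0,1],
  [0,0,0,0,0,0,1],
  [0,0,0,0,0,0,1],
  [0,0,0,0,0,0,1],
  [0,0,-0.4,0,0,0,1],
  [0,0,-0.8,0,0,0,1],
  [0,0,-0.8,0,0,0,1],
  [0,0,-0.8,0,0,0,1],
])

```text
clock: 6.02
position: [629.9, 120.5, 177.0]
eef_rot: [0.641, 0.767, 0.002, 0.002]
force: [-0.1, 0.2, -1.1]
gripper_width: 0.997
finger_force: 0.0
```

```bash
python3 - <<'E'
from h import *
c=shot('top');P=cloud(c);z=P[...,2]
v,u=np.mgrid[0:400,0:640]
m=(z>70)&(z<135)&(u>250)&(u<366)&(v>130)&(v<190)
q=P[m]; print(len(q),np.percentile(q[:,2],[5,50,95]).round(1)); w=(q[:,:2]-JC)@rot2(JY); print(np.percentile(w,[5,50,95],axis=0).round(1))
plan([(568.2,-334.5,150,46.2-90),(568.2,-334.5,15,46.2-90)])
for n,b in (('r1',(408,440,180,212)),('r2',(376,404,206,240)),('r3',(408,446,228,258))):
  m=(u>b[0])&(u<b[1])&(v>b[2])&(v<b[3])&(z>31.5)&(z<37)
  q=P[m][:,:2].astype(np.float32);print(n,cv2.minAreaRect(q))
E
```

```text
375 [ 86.4 113.9 117.5]
[[  78.6 -117.5]
 [  88.1   17.8]
 [  93.   134.2]]
t 6.1 pos [628.5 120.4 174.8] jig [ 90.9 143.9] tooly 10.21 F [-0.4 -0.1 -0.8] w 0.999 ff 0.0 q6 1.46
turn [ 0.0004 -0.0002  0.15  ] then shift [-3.7    2.713  0.248] = 4 x [-0.925  0.678  0.062]
turn [0. 0. 0.] then shift [0.   0.   1.35] = 2 x [0.    0.    0.675]
r1 ((567.485595703125, -334.1662902832031), (46.36530303955078, 33.19672393798828), 44.6617431640625)
r2 ((491.7614440917969, -238.3325653076172), (47.488460540771484, 32.613441467285156), 23.25533103942871)
r3 ((438.23406982421875, -337.50701904296875), (31.584915161132812, 48.70761489868164), 16.306325912475586)
```

>>> apply_moves([
  [0,0,0,0,0,0.152,0.8],
  [0,0,0,0,0,0.152,0.8],
  [0,0,0,0,0,0.152,0.8],
  [0,0,0,0,0,0.152,0.8],
  [0,0,0,0,0,0.152,0.8],
  [0,0,0,0,0,0.152,0.8],
  [0,0,0,0,0,0.152,0.8],
  [0,0,0,0,0,0.152,0.8],
  [0,0,0,0,0,0.152,0.8],
], grip_force=50)

```text
clock: 6.82
position: [626.6, 120.2, 171.5]
eef_rot: [0.923, 0.386, -0.002, -0.001]
force: [-0.1, 0.2, -0.4]
gripper_width: 0.797
finger_force: 0.0
```

>>> apply_moves([
  [-0.925,0.678,0.06,0,0,0,0.8],
  [-0.925,0.678,0.06,0,0,0,0.8],
  [-0.925,0.678,0.06,0,0,0,0.8],
])

```text
clock: 7.07
position: [609.9, 5.3, 165.9]
eef_rot: [0.922, 0.388, -0.001, -0.0]
force: [0.4, -0.9, -0.5]
gripper_width: 0.8
finger_force: 0.0
```

>>> apply_moves([
  [-0.925,0.678,0.06,0,0,0,0.8],
  [-0.925,0.678,0.06,0,0,0,0.8],
  [-0.925,0.678,0.06,0,0,0,0.8],
])

```text
clock: 7.32
position: [593.3, -109.2, 160.1]
eef_rot: [0.922, 0.387, -0.001, -0.0]
force: [0.4, -0.5, 0.1]
gripper_width: 0.801
finger_force: 0.0
```

>>> apply_moves([
  [-0.925,0.678,0.06,0,0,0,0.8],
  [-0.925,0.678,0.06,0,0,0,0.8],
  [-0.925,0.678,0.06,0,0,0,0.8],
])

```text
clock: 7.57
position: [576.8, -222.8, 154.1]
eef_rot: [0.922, 0.387, -0.001, -0.001]
force: [0.4, 0.2, 0.0]
gripper_width: 0.801
finger_force: 0.0
```

>>> apply_moves([
  [-0.925,0.678,0.6,0,0,0,0.8],
  [-0.925,0.678,0.6,0,0,0,0.8],
  [-0.925,0.678,0.6,0,0,0,0.8],
  [-0.925,0.678,0.6,0,0,0,0.8],
  [-0.925,0.678,0.6,0,0,0,0.8],
])

```text
clock: 7.98
position: [559.3, -335.0, 92.1]
eef_rot: [0.923, 0.386, -0.001, -0.002]
force: [0.0, 0.8, 0.1]
gripper_width: 0.803
finger_force: 0.0
```

```bash
python3 - <<'E'
from h import *
plan([(567.7,-334.2,15,-45)])
E
```

```text
t 8.0 pos [ 559.3 -335.    92.1] jig [ -57.9 -292. ] tooly -44.62 F [0.  0.8 0.1] w 0.803 ff 0.0 q6 1.69
turn [-0.0009  0.0001  0.001 ] then shift [0.065 0.054 0.771] = 1 x [0.065 0.054 0.771]
```

>>> apply_moves([
  [0.065,0.054,0.3,0,0,0,0.8],
  [0.065,0.054,0.5,0,0,0,0.8],
  [0.065,0.054,0.7,0,0,0,0.8],
  [0.065,0.054,0.771,0,0,0,0.8],
  [0.065,0.054,0.771,0,0,0,0.8],
  [0.065,0.054,0.771,0,0,0,0],
  [0.065,0.054,0.771,0,0,0,0],
  [0.065,0.054,0.771,0,0,0,0],
  [0.065,0.054,0.771,0,0,0,0],
  [0.065,0.054,0.771,0,0,0,0],
  [0.065,0.054,0.771,0,0,0,0],
  [0.065,0.054,0.771,0,0,0,0],
])

```text
clock: 8.98
position: [571.5, -333.5, 20.6]
eef_rot: [0.922, 0.387, 0.001, 0.001]
force: [0.2, 1.6, 6.3]
gripper_width: 0.361
finger_force: 50.9
```

```bash
python3 - <<'E'
from h import *
plan([])
E
```

```text
t 9.0 pos [ 571.5 -333.5   20.6] jig [ -45.6 -292.7] tooly -44.49 F [0.2 1.6 6.3] w 0.361 ff 50.9 q6 1.70
```

>>> apply_moves([
  [0,0,0,0,0,0,0],
  [0,0,0,0,0,0,0],
  [0,0,0,0,0,0,0],
  [0,0,0,0,0,0,0],
  [0,0,0,0,0,0,0],
  [0,0,0,0,0,0,0],
])

```text
clock: 9.48
position: [571.5, -333.5, 20.6]
eef_rot: [0.922, 0.387, 0.001, 0.001]
force: [-0.1, 1.3, 6.5]
gripper_width: 0.355
finger_force: 50.9
```

>>> apply_moves([
  [0,0,-0.4,0,0,0,0],
  [0,0,-0.8,0,0,0,0],
  [0,0,-0.9,0,0,-0.152,0],
  [0,0,-0.9,0,0,-0.152,0],
  [0,0,-0.9,0,0,-0.152,0],
  [0,0,-0.9,0,0,-0.152,0],
  [0,0,-0.9,0,0,-0.152,0],
  [0,0,-0.9,0,0,-0.152,0],
  [0,0,-0.9,0,0,-0.152,0],
  [0,0,-0.9,0,0,-0.152,0],
  [0,0,-0.9,0,0,-0.152,0],
  [0,0,-0.9,0,0,-0.152,0],
  [0,0,-0.9,0,0,-0.152,0],
  [0,0,-0.9,0,0,-0.152,0],
])

```text
clock: 10.65
position: [570.2, -332.8, 108.5]
eef_rot: [0.642, 0.767, 0.0, 0.0]
force: [-1.1, 0.1, -0.8]
gripper_width: 0.361
finger_force: 50.2
```

```bash
python3 - <<'E'
from h import *
g=jw(0,-66.7)
plan([(*g,70,10.2),(*g,45,10.2)])
E
```

```text
t 10.7 pos [ 570.2 -332.8  108.5] jig [ -46.7 -291.8] tooly 10.13 F [-1.1  0.1 -0.8] w 0.361 ff 50.2 q6 0.74
turn [ 0.     -0.     -0.0002] then shift [2.251 0.467 0.385] = 3 x [0.75  0.156 0.128]
turn [0. 0. 0.] then shift [0.   0.   0.25] = 1 x [0.   0.   0.25]
```

>>> apply_moves([
  [0.75,0.156,0.1,0,0,0,0],
  [0.75,0.156,0.1,0,0,0,0],
  [0.75,0.156,0.1,0,0,0,0],
])

```text
clock: 10.9
position: [570.7, -250.0, 97.2]
eef_rot: [0.64, 0.768, 0.001, -0.003]
force: [-1.0, 1.0, -1.2]
gripper_width: 0.359
finger_force: 50.2
```

>>> apply_moves([
  [0.75,0.156,0.15,0,0,0,0],
  [0.75,0.156,0.15,0,0,0,0],
  [0.75,0.156,0.15,0,0,0,0],
])

```text
clock: 11.15
position: [572.4, -173.3, 82.0]
eef_rot: [0.64, 0.769, 0.0, -0.003]
force: [-1.6, -0.1, -0.9]
gripper_width: 0.36
finger_force: 50.2
```

>>> apply_moves([
  [0.4,0.08,0.15,0,0,0,0],
  [0.65,0.156,0.15,0,0,0,0],
  [0.75,0.156,0.15,0,0,0,0],
  [0.75,0.156,0.15,0,0,0,0],
  [0.75,0.156,0.15,0,0,0,0],
  [0.75,0.156,0.15,0,0,0,0],
  [0.75,0.156,0.15,0,0,0,0],
])

```text
clock: 11.73
position: [576.9, -104.7, 68.9]
eef_rot: [0.642, 0.767, 0.0, 0.001]
force: [0.5, 0.2, -0.5]
gripper_width: 0.358
finger_force: 50.2
```

```bash
python3 - <<'E'
from h import *
plan([(*jw(0,-66.7),22.6,10.2)])
c=shot('side');im=c["pixels"][:,:,::-1]
o=r.state()["position"]; u,v=proj(c,[[*o[:2],40]])[0]; print(u,v)
u,v=int(u),int(v);x0,y0=u-50,v-45;print(x0,y0)
cv2.imwrite('pics/c.png',cv2.resize(im[y0:y0+75,x0:x0+100],None,fx=8,fy=8,interpolation=cv2.INTER_CUBIC))
E
```

```text
t 11.7 pos [ 576.9 -104.7   68.9] jig [  0.3 -68.4] tooly 10.11 F [ 0.5  0.2 -0.5] w 0.358 ff 50.2 q6 1.08
turn [ 0.0002  0.0001 -0.0003] then shift [ 0.017 -0.003  0.463] = 1 x [ 0.017 -0.003  0.463]
329.0557535290132 195.65237159591126
279 150
```

View pics/c.png

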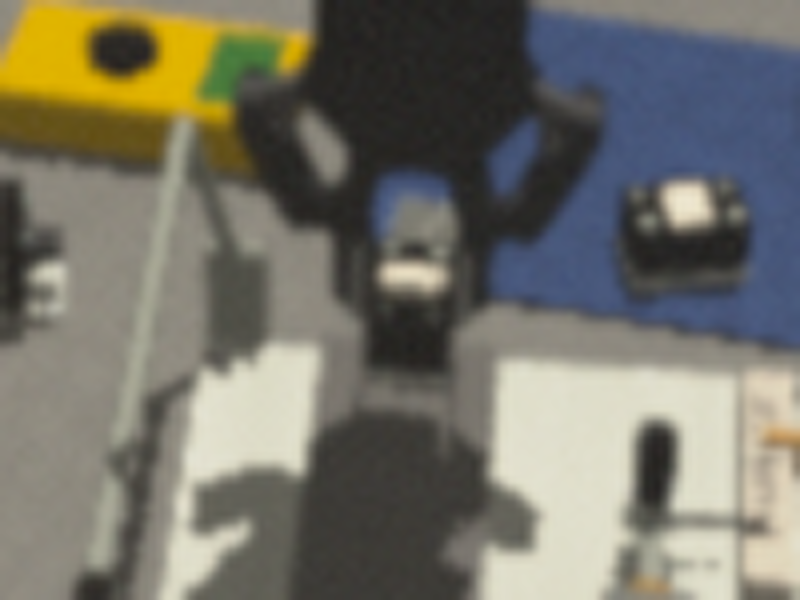

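```bash
python3 - <<'E'
from h import *
c=load('side')
f=lambda a,b:(279+(a+.5)/8-.5,150+(b+.5)/8-.5)
for n,(a,b),h in (('baseL',(362,380),52.3),('baseR',(450,380),52.3),('topL',(372,290),82.3),('topR',(450,292),82.3)):
    print(n,wj(ray(c,*f(a,b),h)).round(1))
P=cloud(c)[170:215,310:350].reshape(-1,3); w=np.c_[(P[:,:2]-JC)@rot2(JY),P[:,2]]
m=(abs(w[:,0])<30)&(w[:,1]>-60)&(w[:,1]<-30)&(w[:,2]>54)&(w[:,2]<80)
q=w[m];print(len(q),np.percentile(q,[3,50,97],axis=0).round(1))
m=(abs(w[:,0])<30)&(w[:,1]>-90)&(w[:,1]<-47)&(w[:,2]>78)&(w[:,2]<88)
q=w[m];print(len(q),np.percentile(q,[3,50,97],axis=0).round(1))
# block edges seen in the side view
P=cloud(c).reshape(-1,3); w=np.c_[(P[:,:2]-JC)@rot2(JY),P[:,2]]
for y0,y1 in((20,40),(92,108)):
  m=(abs(w[:,0])<50)&(w[:,1]>y0)&(w[:,1]<y1)&(w[:,2]>15)&(w[:,2]<22);q=w[m];print(len(q),np.percentile(q,[1,50,99],axis=0).round(1))
E
```

```text
baseL [ 14.7 -46.9]
baseR [-18.  -50.1]
topL [ 12.8 -63.7]
topR [-16.  -65.5]
82 [[-20.2 -59.9  55.8]
 [ -1.8 -47.1  70.3]
 [ 14.7 -44.1  79.7]]
119 [[-25.7 -88.5  78.8]
 [ -1.4 -64.2  82.2]
 [ 21.9 -48.9  86.1]]
92 [[-33.2  20.6  15.6]
 [  1.2  32.7  18.3]
 [ 33.6  39.6  21.7]]
93 [[-34.3  92.8  15.2]
 [ -0.6 101.7  17.7]
 [ 33.2 107.8  20.4]]
```

>>> apply_moves([
  [0.017,0.015,0.1,0,0,0,0],
  [0.017,0.015,0.2,0,0,0,0],
  [0.017,0.015,0.28,0,0,0,0],
  [0.017,0.015,0.32,0,0,0,0],
  [0.017,0.015,0.35,0,0,0,0],
  [0.017,0.015,0.38,0,0,0,0],
  [0.017,0.015,0.4,0,0,0,0],
  [0.017,0.015,0.4,0,0,0,0],
  [0.017,0.015,0.4,0,0,0,0],
])

```text
clock: 12.53
position: [578.5, -103.3, 31.2]
eef_rot: [0.642, 0.767, -0.001, 0.002]
force: [-4.8, -5.3, 17.3]
gripper_width: 0.356
finger_force: 54.1
```

```bash
python3 - <<'E'
from h import *
plan([(*jw(1.5,-66.5),22.6,10.2)])
E
```

```text
t 12.5 pos [ 578.5 -103.3   31.2] jig [  2.1 -67.4] tooly 10.15 F [-4.8 -5.3 17.3] w 0.356 ff 54.1 q6 1.08
turn [ 0.0003  0.0007 -0.0001] then shift [ 0.009 -0.006  0.086] = 1 x [ 0.009 -0.006  0.086]
```

>>> apply_moves([
  [-0.01,-0.012,0,0,0,0,0],
  [-0.01,-0.012,0,0,0,0,0],
  [-0.01,-0.012,0.02,0,0,0,0],
  [-0.01,-0.012,0.03,0,0,0,0],
  [-0.01,-0.012,0.03,0,0,0,0],
])

```text
clock: 12.95
position: [578.7, -104.9, 29.1]
eef_rot: [0.642, 0.767, -0.0, 0.004]
force: [-4.6, -5.5, 20.9]
gripper_width: 0.359
finger_force: 55.5
```

```bash
python3 - <<'E'
from h import *
plan([(*jw(1.5,-66.5),22.6,10.2)]); print(rot2(JY).T@r.state()["force"][:2])
E
```

```text
t 12.9 pos [ 578.7 -104.9   29.1] jig [  2.1 -69. ] tooly 10.15 F [-4.6 -5.5 20.9] w 0.359 ff 55.5 q6 1.08
turn [ 0.0007  0.0009 -0.0001] then shift [ 0.025 -0.006  0.065] = 1 x [ 0.025 -0.006  0.065]
[-5.45545882 -4.58595221]
```

>>> apply_moves([
  [-0.005,-0.01,-0.03,0,0,0,0],
  [0,-0.015,-0.03,0,0,0,0],
  [0,-0.015,-0.03,0,0,0,0],
  [0,-0.015,-0.03,0,0,0,0],
])

```text
clock: 13.28
position: [576.7, -103.7, 29.7]
eef_rot: [0.641, 0.767, 0.0, 0.002]
force: [1.0, -2.6, 8.8]
gripper_width: 0.358
finger_force: 54.0
```

```bash
python3 - <<'E'
from h import *
plan([(*jw(1.5,-66.5),22.6,10.2)]); print(rot2(JY).T@r.state()["force"][:2])
c=shot('side');im=c["pixels"][:,:,::-1]
cv2.imwrite('pics/d.png',cv2.resize(im[165:225,290:370],None,fx=10,fy=10,interpolation=cv2.INTER_CUBIC))
P=cloud(c)[170:215,310:350].reshape(-1,3); w=np.c_[(P[:,:2]-JC)@rot2(JY),P[:,2]]
m=(abs(w[:,0])<30)&(w[:,1]>-60)&(w[:,1]<-30)&(w[:,2]>22)&(w[:,2]<40)
q=w[m];print(len(q),np.percentile(q,[3,50,97],axis=0).round(1))
E
```

```text
t 13.3 pos [ 576.7 -103.7   29.7] jig [  0.3 -67.5] tooly 10.19 F [ 1.  -2.6  8.8] w 0.358 ff 54.0 q6 1.08
turn [ 0.0005  0.0004 -0.    ] then shift [0.01  0.012 0.071] = 1 x [0.01  0.012 0.071]
[ 0.50556251 -2.74429046]
63 [[-19.2 -55.9  22.1]
 [ -1.6 -43.9  30.6]
 [ 14.3 -37.5  39.4]]
```

View pics/d.png

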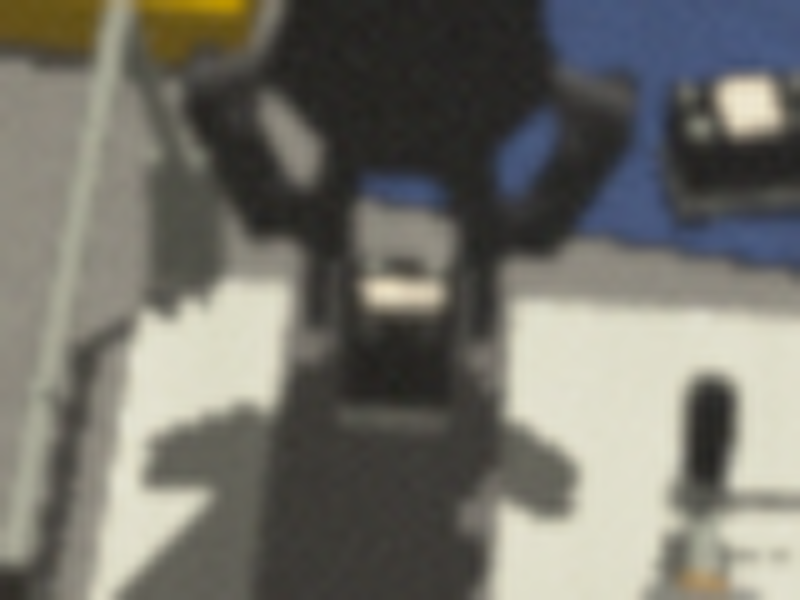

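```bash
python3 - <<'E'
from h import *
c=load('side')
f=lambda a,b:(290+(a+.5)/10-.5,165+(b+.5)/10-.5)
for n,(a,b),hs in (('baseTop',(395,406),(16,18,20)),('baseBot/rim',(395,428),(11,13,15,18)),('labelfront',(403,308),(43.1,)),('labelback',(403,278),(43.1,)),('L',(340,405),(18,)),('R',(452,405),(18,))):
    for h in hs: print(n,h,wj(ray(c,*f(a,b),h)).round(1))
# pocket 3/2 edges in enhanced crop from top image (initial), gamma
t=load('top')
im=t["pixels"][:,:,::-1][165:215,272:366]; im=(255*(im/255.)**.5).astype(np.uint8)
cv2.imwrite('pics/e.png',cv2.resize(im,None,fx=8,fy=8,interpolation=cv2.INTER_CUBIC))
im=c["pixels"][:,:,::-1][185:255,295:355]; im=(255*(im/255.)**.5).astype(np.uint8)
cv2.imwrite('pics/f.png',cv2.resize(im,None,fx=8,fy=8,interpolation=cv2.INTER_CUBIC))
E
```

```text
baseTop 16 [ -1.6 -51.7]
baseTop 18 [ -1.7 -49.6]
baseTop 20 [ -1.8 -47.5]
baseBot/rim 11 [ -2.1 -47.3]
baseBot/rim 13 [ -2.2 -45.2]
baseBot/rim 15 [ -2.2 -43.1]
baseBot/rim 18 [ -2.4 -40. ]
labelfront 43.1 [ -2.3 -66.5]
labelback 43.1 [ -1.4 -80.2]
L 18 [ 15.  -48.5]
R 18 [-19.  -51.8]
```

View pics/e.png

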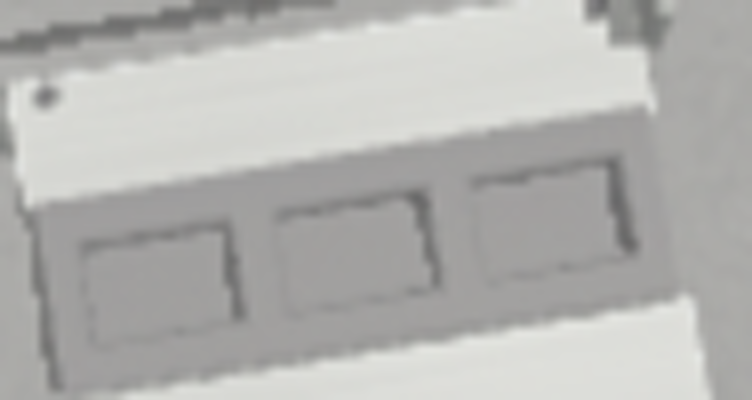

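View pics/f.png

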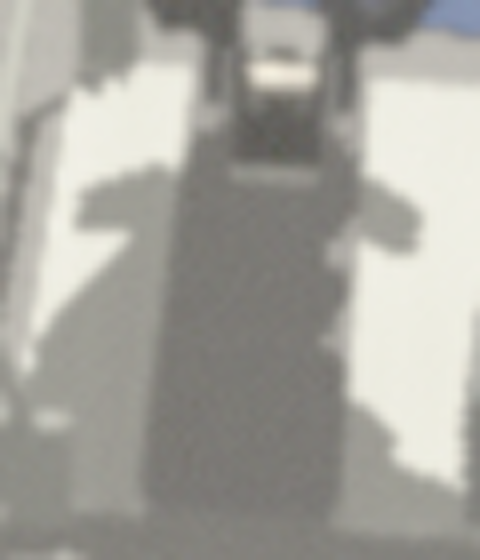

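```bash
python3 - <<'E'
from h import *
t=load('top');c=load('side')
f=lambda a,b:(272+(a+.5)/8-.5,165+(b+.5)/8-.5)
for n,pts in (('block',[(33,207),(645,105),(690,297),(58,392)]),('p1',[(470,182),(620,157),(638,255),(487,282)]),('p2',[(274,213),(428,190),(441,290),(290,316)]),('p3',[(78,243),(231,219),(245,322),(92,347)])):
    w=np.array([ray(t,*f(a,b),18)[:2] for a,b in pts]); print(n,'ctr jig',wj(w.mean(0)).round(1)); print(np.array([wj(x) for x in w]).round(1).tolist())
# side: block edges in f crop near front end
g=lambda a,b:(295+(a+.5)/8-.5,185+(b+.5)/8-.5)
for a,b,h in ((143,510,18),(337,515,18),(195,75,18),(365,80,18),(160,330,18),(350,330,18)): print('side',wj(ray(c,*g(a,b),h)).round(1))
E
```

```text
block ctr jig [ 0.4 -0.3]
[[34.5, 110.2], [34.8, -109.9], [-35.8, -112.8], [-32.1, 111.4]]
p1 ctr jig [ -0.3 -70.5]
[[17.7, -43.7], [17.7, -97.7], [-18.0, -97.5], [-18.7, -43.3]]
p2 ctr jig [-0.6 -0.4]
[[18.2, 26.6], [17.3, -28.5], [-18.8, -26.8], [-19.1, 27.1]]
p3 ctr jig [ 0.2 69.7]
[[19.1, 96.5], [18.6, 41.9], [-18.5, 43.0], [-18.4, 97.3]]
side [ 31.8 126. ]
side [-34.3 122. ]
side [ 33.3 -97.6]
side [ -33.2 -101.2]
side [34. 41.]
side [-34.3  34.4]
```

>>> apply_moves([
  [0,0,0,0,0,0,0.6],
  [0,0,0,0,0,0,0.6],
  [0,0,0,0,0,0,0.6],
  [0,0,0,0,0,0,0.6],
  [0,0,-0.4,0,0,0,0.6],
  [0,0,-0.8,0,0,0,0.6],
  [0,0,-0.9,0,0,0,0.6],
])

```text
clock: 13.92
position: [577.6, -103.2, 123.7]
eef_rot: [0.641, 0.767, 0.001, 0.003]
force: [0.4, -1.7, 1.1]
gripper_width: 0.599
finger_force: 0.0
```

>>> apply_moves([
  [-0.8,-0.8,0,0,0,0,0.6],
  [-0.8,-0.8,0,0,0,0,0.6],
  [-0.8,-0.8,0,0,0,0,0.6],
  [-0.8,-0.8,0,0,0,0,0.6],
])

```text
clock: 14.25
position: [507.8, -198.9, 118.2]
eef_rot: [0.643, 0.766, -0.001, -0.0]
force: [0.7, -0.8, -0.9]
gripper_width: 0.593
finger_force: 0.0
```

```bash
python3 - <<'E'
from h import *
plan([])
c=shot('top');P=cloud(c); im=c["pixels"][:,:,::-1][165:235,300:400]; im=(255*(im/255.)**.6).astype(np.uint8)
cv2.imwrite('pics/g.png',cv2.resize(im,None,fx=7,fy=7,interpolation=cv2.INTER_CUBIC))
w=np.dstack([(P[...,:2]-JC)@rot2(JY),P[...,2]])
m=(abs(w[...,0])<30)&(w[...,1]<-40)&(w[...,1]>-105)&(w[...,2]>28)&(w[...,2]<60);q=w[m]
print(len(q),np.percentile(q,[2,50,98],axis=0).round(1))
A=np.c_[q[:,:2],np.ones(len(q))];print('plane',np.linalg.lstsq(A,q[:,2],rcond=None)[0])
print(cv2.minAreaRect(q[:,:2].astype(np.float32)))
E
```

```text
t 14.2 pos [ 507.8 -198.9  118.2] jig [ -84.4 -148.9] tooly 9.94 F [ 0.7 -0.8 -0.9] w 0.593 ff 0.0 q6 0.88
221 [[-17.4 -92.8  31.4]
 [ -2.3 -67.1  42.1]
 [ 13.8 -43.7  49.9]]
plane [4.08578196e-02 1.19457778e-01 4.99505801e+01]
((-1.761526107788086, -68.46966552734375), (32.24882507324219, 51.27756118774414), 0.24747247993946075)
```

View pics/g.png

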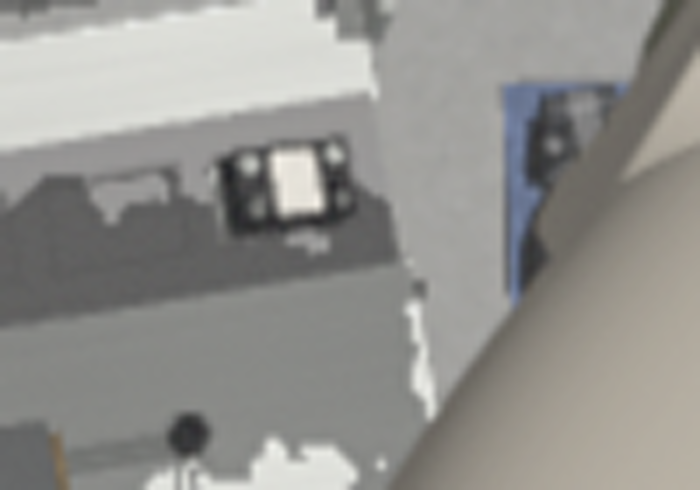

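```bash
python3 - <<'E'
from h import *
plan([(*jw(0.3,-68.5),80,10.2),(*jw(0.3,-68.5),26,10.2)])
E
```

```text
t 14.3 pos [ 509.  -197.3  118.2] jig [ -83.  -147.6] tooly 9.98 F [0.4 0.3 0.6] w 0.600 ff 0.0 q6 0.88
turn [-0.0001 -0.0001 -0.0006] then shift [0.791 0.833 0.382] = 2 x [0.395 0.416 0.191]
turn [0. 0. 0.] then shift [0.   0.   0.54] = 1 x [0.   0.   0.54]
```

>>> apply_moves([
  [0.4,0.4,0.2,0,0,0,0.6],
  [0.7,0.7,0.35,0,0,0,0.6],
  [0.791,0.833,0.38,0,0,0,0.6],
  [0.791,0.833,0.38,0,0,0,0.6],
  [0.791,0.833,0.38,0,0,0,0.6],
  [0.791,0.833,0.38,0,0,0,0.6],
  [0.791,0.833,0.38,0,0,0,0.6],
  [0.791,0.833,0.38,0,0,0,0.6],
])

```text
clock: 14.97
position: [578.3, -103.6, 80.9]
eef_rot: [0.642, 0.767, 0.0, 0.0]
force: [-0.2, -0.0, 0.1]
gripper_width: 0.605
finger_force: 0.0
```

```bash
python3 - <<'E'
from h import *
plan([(*jw(0.3,-68.5),26,10.2)])
E
```

```text
t 15.0 pos [ 578.3 -103.6   80.9] jig [  1.8 -67.6] tooly 10.15 F [-0.2 -0.   0.1] w 0.605 ff 0.0 q6 1.08
turn [ 0.0001  0.     -0.0001] then shift [-0.009 -0.015  0.549] = 1 x [-0.009 -0.015  0.549]
```

>>> apply_moves([
  [-0.009,-0.015,0.25,0,0,0,0.6],
  [-0.009,-0.015,0.45,0,0,0,0.6],
  [-0.009,-0.015,0.549,0,0,0,0.6],
  [-0.009,-0.015,0.549,0,0,0,0.6],
  [-0.009,-0.015,0.549,0,0,0,0.6],
  [-0.009,-0.015,0.549,0,0,0,0],
  [-0.009,-0.015,0.549,0,0,0,0],
  [-0.009,-0.015,0.549,0,0,0,0],
  [-0.009,-0.015,0.549,0,0,0,0],
  [-0.009,-0.015,0.549,0,0,0,0],
  [-0.009,-0.015,0.549,0,0,0,0],
])

```text
clock: 15.88
position: [578.4, -104.7, 27.1]
eef_rot: [0.641, 0.767, 0.0, 0.002]
force: [-1.1, -1.3, 6.4]
gripper_width: 0.36
finger_force: 50.9
```

```bash
python3 - <<'E'
from h import *
plan([(*jw(2.1,-70.5),32,10.2),(*jw(2.1,-70.5),20,10.2)])
E
```

```text
t 15.9 pos [ 578.4 -104.7   27.1] jig [  1.8 -68.7] tooly 10.21 F [-1.1 -1.3  6.4] w 0.360 ff 50.9 q6 1.08
turn [0.0004 0.0003 0.    ] then shift [-0.018  0.003 -0.049] = 1 x [-0.018  0.003 -0.049]
turn [0. 0. 0.] then shift [0.   0.   0.12] = 1 x [0.   0.   0.12]
```

>>> apply_moves([
  [0,0,-0.05,0,0,0,0],
  [-0.02,0,-0.05,0,0,0,0],
  [-0.02,0,-0.05,0,0,0,0],
  [-0.02,0,-0.05,0,0,0,0],
])

```text
clock: 16.22
position: [577.3, -106.0, 30.3]
eef_rot: [0.641, 0.767, -0.0, -0.0]
force: [0.3, 0.8, -0.4]
gripper_width: 0.36
finger_force: 50.2
```

```bash
python3 - <<'E'
from h import *
plan([(*jw(1.9,-70.7),20,10.2)])
E
```

```text
t 16.2 pos [ 577.3 -106.    30.3] jig [  0.4 -69.7] tooly 10.21 F [ 0.3  0.8 -0.4] w 0.360 ff 50.2 q6 1.07
turn [-0.0001 -0.0001  0.    ] then shift [-0.01   0.015  0.103] = 1 x [-0.01   0.015  0.103]
```

>>> apply_moves([
  [-0.01,0.016,0,0,0,0,0],
  [-0.01,0.016,0,0,0,0,0],
  [-0.01,0.016,0.03,0,0,0,0],
  [-0.01,0.016,0.06,0,0,0,0],
  [-0.01,0.016,0.08,0,0,0,0],
  [-0.01,0.016,0.1,0,0,0,0],
  [-0.01,0.016,0.1,0,0,0,0],
])

```text
clock: 16.8
position: [579.7, -106.7, 26.4]
eef_rot: [0.641, 0.767, 0.0, 0.002]
force: [-13.7, 4.4, 41.7]
gripper_width: 0.361
finger_force: 55.2
```

```bash
python3 - <<'E'
from h import *
plan([(*jw(2,-70.7),20,10.2)]);print(rot2(JY).T@r.state()["force"][:2], r.state()["ft_torque"])
E
```

```text
t 16.8 pos [ 579.7 -106.7   26.4] jig [  2.7 -70.9] tooly 10.24 F [-13.7   4.4  41.7] w 0.361 ff 55.2 q6 1.07
turn [0.0004 0.0003 0.0001] then shift [ 0.002 -0.007  0.064] = 1 x [ 0.002 -0.007  0.064]
[-12.65932452   6.76486139] [ 0.76111985  2.9801481  -0.0671685 ]
```

>>> apply_moves([
  [0,0,-0.08,0,0,0,0],
  [0.012,-0.012,-0.08,0,0,0,0],
  [0.012,-0.012,-0.08,0,0,0,0],
  [0.012,-0.012,-0.05,0,0,0,0],
  [0.012,-0.012,-0.05,0,0,0,0],
])

```text
clock: 17.22
position: [577.9, -105.6, 26.8]
eef_rot: [0.641, 0.767, 0.0, 0.0]
force: [-4.2, 2.6, 18.3]
gripper_width: 0.357
finger_force: 52.4
```

```bash
python3 - <<'E'
from h import *
plan([(*jw(1,-69.6),20,10.2)]);print(rot2(JY).T@r.state()["force"][:2], r.state()["ft_torque"])
E
```

```text
t 17.2 pos [ 577.9 -105.6   26.8] jig [  1.1 -69.5] tooly 10.22 F [-4.2  2.6 18.3] w 0.357 ff 52.4 q6 1.07
turn [ 0.0001 -0.      0.0001] then shift [-0.001 -0.001  0.068] = 1 x [-0.001 -0.001  0.068]
[-3.69913013  3.35654028] [ 0.36979093  1.09616176 -0.01725385]
```

```bash
python3 - <<'E'
from h import *
c=shot('side');P=cloud(c);w=np.dstack([(P[...,:2]-JC)@rot2(JY),P[...,2]]);px=c["pixels"].astype(int)
lab=(px.min(2)>120)&(abs(w[...,0])<14)&(w[...,1]>-85)&(w[...,1]<-50)&(w[...,2]>28)
q=w[lab];print(len(q));print(q[::max(1,len(q)//12)].round(1))
im=c["pixels"][:,:,::-1][172:222,297:363]; im=(255*(im/255.)**.5).astype(np.uint8)
cv2.imwrite('pics/h.png',cv2.resize(im,None,fx=12,fy=12,interpolation=cv2.INTER_CUBIC))
E
```

```text
30
[[-1.130e+01 -6.430e+01  5.251e+02]
 [-9.400e+00 -5.730e+01  5.254e+02]
 [-1.400e+01 -5.260e+01  5.274e+02]
 [-5.200e+00 -5.340e+01  5.245e+02]
 [ 1.200e+00 -5.170e+01  5.226e+02]
 [ 7.400e+00 -8.220e+01  3.780e+01]
 [ 1.100e+00 -7.980e+01  4.050e+01]
 [-5.000e+00 -8.090e+01  4.010e+01]
 [ 9.900e+00 -7.400e+01  4.080e+01]
 [ 3.800e+00 -7.430e+01  4.110e+01]
 [-2.200e+00 -7.640e+01  3.970e+01]
 [-8.300e+00 -7.710e+01  3.960e+01]
 [ 6.400e+00 -6.690e+01  4.340e+01]
 [ 4.000e-01 -6.890e+01  4.220e+01]
 [-5.700e+00 -6.760e+01  4.380e+01]]
```

View pics/h.png

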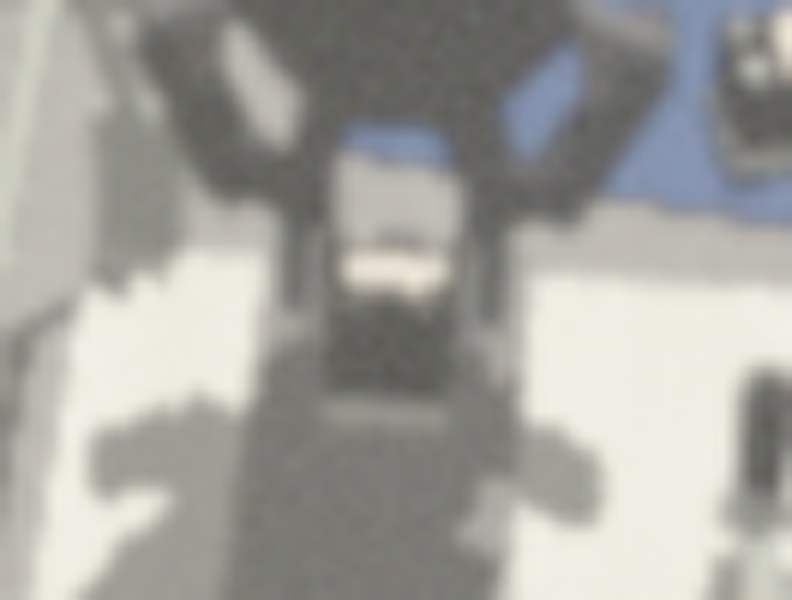

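>>> apply_moves([
  [0,0,-0.02,0,0,0,0.6],
  [0,0,-0.02,0,0,0,0.6],
  [0,0,-0.02,0,0,0,0.6],
  [0,0,-0.02,0,0,0,0.6],
  [0,0,-0.4,0,0,0,0.6],
  [0,0,-0.6,0,0,0,0.3],
  [0.12,0,-0.6,0,0,0,0],
  [0.12,0,-0.6,0,0,0,0],
  [0.12,0,-0.6,0,0,0,0],
  [0.12,0,-0.6,0,0,0,0],
  [0.12,0,-0.6,0,0,0,0],
  [0.12,0,-0.6,0,0,0,0],
])

```text
clock: 18.27
position: [575.0, -93.9, 84.4]
eef_rot: [0.641, 0.767, -0.0, -0.001]
force: [0.5, -0.6, -1.2]
gripper_width: 0.002
finger_force: 0.0
```

```bash
python3 - <<'E'
from h import *
plan([(*jw(1,-56),48,10.2),(*jw(1,-56),36.5,10.2)])
c=shot('side');P=cloud(c);w=np.dstack([(P[...,:2]-JC)@rot2(JY),P[...,2]]);px=c["pixels"].astype(int)
lab=(px.min(2)>120)&(abs(w[...,0])<14)&(w[...,1]>-85)&(w[...,1]<-50)&(w[...,2]>28)&(w[...,2]<60)
q=w[lab];print(len(q),q.mean(0),np.linalg.lstsq(np.c_[q[:,:2]-q.mean(0)[:2],np.ones(len(q))],q[:,2],rcond=None)[0])
E
```

```text
t 18.3 pos [575.  -93.9  84.4] jig [  0.4 -57.5] tooly 10.21 F [ 0.5 -0.6 -1.2] w 0.002 ff 0.0 q6 1.09
turn [-0.0003 -0.0001  0.    ] then shift [0.015 0.006 0.364] = 1 x [0.015 0.006 0.364]
turn [0. 0. 0.] then shift [0.    0.    0.115] = 1 x [0.    0.    0.115]
28 [ -1.29766425 -72.97804837  41.57486605] [3.28905169e-03 2.71980932e-01 4.15748660e+01]
```

>>> apply_moves([
  [0.015,0.006,0.25,0,0,0,0],
  [0.015,0.006,0.35,0,0,0,0],
  [0.015,0.006,0.38,0,0,0,0],
  [0.015,0.006,0.41,0,0,0,0],
  [0.015,0.006,0.43,0,0,0,0],
  [0.015,0.006,0.45,0,0,0,0],
  [0.015,0.006,0.45,0,0,0,0],
  [0.015,0.006,0.45,0,0,0,0],
])

```text
clock: 18.98
position: [576.4, -91.9, 46.1]
eef_rot: [0.641, 0.767, 0.001, 0.001]
force: [-12.5, 4.2, 37.5]
gripper_width: 0.001
finger_force: 18.8
```

>>> apply_moves([
  [0,0,-0.5,0,0,0,0.3],
  [0,-0.3,-0.7,0,0,0,0.6],
  [-0.3,-0.7,-0.7,0,0,0,0.6],
  [-0.6,-0.95,-0.7,0,0,0,0.6],
  [-0.8,-0.95,-0.7,0,0,0,0.6],
  [-0.8,-0.95,-0.7,0,0,0,0.6],
  [-0.8,-0.95,-0.7,0,0,0,0.6],
])

```text
clock: 19.57
position: [496.3, -189.2, 110.6]
eef_rot: [0.643, 0.766, 0.0, -0.0]
force: [0.0, -0.4, -0.3]
gripper_width: 0.601
finger_force: 0.0
```

```bash
cat >> h.py <<'E'
def seen(c,y0,zmin=27,zmax=60,pr=True):
    """relay at pocket jig y=y0 in the top view: top rectangle and plane, jig axes"""
    P=cloud(c);w=np.dstack([(P[...,:2]-JC)@rot2(JY),P[...,2]])
    m=(abs(w[...,0])<30)&(abs(w[...,1]-y0)<36)&(w[...,2]>zmin)&(w[...,2]<zmax)
    m=cv2.morphologyEx(m.astype(np.uint8),cv2.MORPH_OPEN,np.ones((3,3)))>0
    q=w[m]
    if len(q)<30: print('none',len(q)); return
    b=cv2.minAreaRect(q[:,:2].astype(np.float32))
    i=(abs(q[:,0]-b[0][0])<12)&(abs(q[:,1]-b[0][1])<20)
    A=np.c_[q[i,:2]-np.array(b[0]),np.ones(i.sum())];f=np.linalg.lstsq(A,q[i,2],rcond=None)[0]
    print('relay n',len(q),'ctr',np.round(b[0],1),'size',np.round(b[1],1),'ang %.1f'%b[2],'slope x,y',f[:2].round(3),'z %.1f'%f[2])
E
python3 - <<'E'
from h import *
plan([])
for k in range(3): c=shot('top'); seen(c,-70)
E
```

```text
t 19.6 pos [ 496.3 -189.2  110.6] jig [ -94.  -137.4] tooly 10.04 F [ 0.  -0.4 -0.3] w 0.601 ff 0.0 q6 0.88
relay n 219 ctr [ -0.8 -69.5] size [51.1 32.8] ang 89.6 slope x,y [-0.022  0.274] z 43.0
relay n 221 ctr [ -0.8 -69.2] size [51. 32.] ang 89.4 slope x,y [0.004 0.271] z 43.2
relay n 222 ctr [ -0.9 -69.4] size [51.2 32.1] ang 89.0 slope x,y [-0.    0.27] z 43.0
```

```bash
python3 - <<'E'
from h import *
plan([(*jw(1,-20),60,10.2),(*jw(1,-20),21,10.2)])
E
```

```text
t 19.7 pos [ 496.6 -187.2  110.2] jig [ -93.3 -135.4] tooly 10.26 F [ 0.5  0.6 -0.8] w 0.597 ff 0.0 q6 0.88
turn [-0.0001 -0.0002  0.0002] then shift [1.154 0.943 0.502] = 2 x [0.577 0.472 0.251]
turn [0. 0. 0.] then shift [0.   0.   0.39] = 1 x [0.   0.   0.39]
```

>>> apply_moves([
  [0.5,0,0,0,0,0,0],
  [0.9,0.1,0,0,0,0,0],
  [0.95,0.5,0,0,0,0,0],
  [0.95,0.8,0,0,0,0,0],
  [0.95,0.93,0,0,0,0,0],
  [0.95,0.93,0,0,0,0,0],
])

```text
clock: 20.22
position: [574.4, -75.6, 110.3]
eef_rot: [0.64, 0.769, 0.001, 0.001]
force: [-0.4, -0.3, 0.8]
gripper_width: 0.001
finger_force: 0.0
```

>>> apply_moves([
  [0.2,0,0.3,0,0,0,0],
  [0.2,0,0.6,0,0,0,0],
  [0.2,0,0.7,0,0,0,0],
  [0.2,0,0.7,0,0,0,0],
  [0.2,0,0.7,0,0,0,0],
  [0.2,0,0.7,0,0,0,0],
])

```text
clock: 20.72
position: [568.8, -58.8, 42.1]
eef_rot: [0.641, 0.767, 0.0, 0.001]
force: [0.6, -0.3, 0.6]
gripper_width: -0.0
finger_force: 0.0
```

```bash
python3 - <<'E'
from h import *
plan([(*jw(1,-20),21,10.2),(*jw(1,-34),21,10.2)])
E
```

```text
t 20.7 pos [568.8 -58.8  42.1] jig [  0.4 -21.8] tooly 10.20 F [ 0.6 -0.3  0.6] w -0.000 ff 0.0 q6 1.15
turn [ 0.0003  0.0001 -0.    ] then shift [0.018 0.006 0.211] = 1 x [0.018 0.006 0.211]
turn [0. 0. 0.] then shift [-0.14 -0.    0.  ] = 1 x [-0.14 -0.    0.  ]
```

>>> apply_moves([
  [0.018,0.006,0.12,0,0,0,0],
  [0.018,0.006,0.205,0,0,0,0],
  [0.018,0.006,0.205,0,0,0,0],
  [-0.01,0.006,0.205,0,0,0,0],
  [-0.04,0.006,0.205,0,0,0,0],
  [-0.06,0.006,0.205,0,0,0,0],
  [-0.08,0.006,0.205,0,0,0,0],
  [-0.1,0.006,0.205,0,0,0,0],
  [-0.12,0.006,0.205,0,0,0,0],
  [-0.12,0.006,0.205,0,0,0,0],
  [-0.12,0.006,0.205,0,0,0,0],
])

```text
clock: 21.63
position: [570.6, -70.1, 20.1]
eef_rot: [0.641, 0.767, 0.0, -0.0]
force: [-0.3, -0.4, -0.6]
gripper_width: 0.0
finger_force: 0.0
```

```bash
python3 - <<'E'
from h import *
plan([]); print(rot2(JY).T@r.state()["force"][:2])
c=shot('side');P=cloud(c);w=np.dstack([(P[...,:2]-JC)@rot2(JY),P[...,2]]);px=c["pixels"].astype(int)
lab=(px.min(2)>120)&(abs(w[...,0])<14)&(w[...,1]>-90)&(w[...,1]<-55)&(w[...,2]>28)&(w[...,2]<60)
q=w[lab];print(len(q),q.mean(0),np.linalg.lstsq(np.c_[q[:,:2]-q.mean(0)[:2],np.ones(len(q))],q[:,2],rcond=None)[0])
E
```

```text
t 21.6 pos [570.6 -70.1  20.1] jig [  0.2 -33.3] tooly 10.20 F [-0.3 -0.4 -0.6] w 0.000 ff 0.0 q6 1.13
[-0.32558457 -0.38741119]
5 [ -0.3331943  -76.95597347  39.92191095] [-0.5392296   0.19605504 39.92191095]
```

>>> apply_moves([
  [-0.02,0,0,0,0,0,0],
  [-0.04,0,0,0,0,0,0],
  [-0.04,0,0,0,0,0,0],
  [-0.04,0,0,0,0,0,0],
])

```text
clock: 22.02
position: [571.3, -74.0, 20.0]
eef_rot: [0.641, 0.767, 0.0, -0.0]
force: [0.4, -0.1, 0.5]
gripper_width: -0.0
finger_force: 0.1
```

>>> apply_moves([
  [-0.02,0,0,0,0,0,0],
  [-0.03,0,0,0,0,0,0],
  [-0.03,0,0,0,0,0,0],
  [-0.03,0,0,0,0,0,0],
])

```text
clock: 22.35
position: [571.2, -74.2, 20.2]
eef_rot: [0.641, 0.768, 0.002, -0.002]
force: [-0.1, 8.3, 3.3]
gripper_width: -0.0
finger_force: 4.5
```

>>> apply_moves([
  [0.1,0,0,0,0,0,0],
  [0.1,0,-0.5,0,0,0,0.2],
  [0,-0.5,-0.9,0,0,0,0.6],
  [-0.3,-0.95,-0.9,0,0,0,0.6],
  [-0.7,-0.95,-0.9,0,0,0,0.6],
  [-0.9,-0.95,-0.9,0,0,0,0.6],
  [-0.9,-0.95,-0.9,0,0,0,0.6],
  [-0.9,-0.95,-0.9,0,0,0,0.6],
])

```text
clock: 23.02
position: [494.4, -184.6, 110.7]
eef_rot: [0.643, 0.766, -0.0, 0.001]
force: [-0.6, 0.3, 0.4]
gripper_width: 0.597
finger_force: 0.0
```

```bash
python3 - <<'E'
from h import *
plan([])
for k in range(2): c=shot('top'); seen(c,-70)
E
```

```text
t 23.0 pos [ 494.4 -184.6  110.7] jig [ -95.1 -132.4] tooly 9.97 F [-0.6  0.3  0.4] w 0.597 ff 0.0 q6 0.89
relay n 201 ctr [ -0.5 -71.7] size [33.5 48. ] ang 0.1 slope x,y [-0.003  0.011] z 37.0
relay n 193 ctr [ -0.8 -71.5] size [48.1 32.3] ang 88.9 slope x,y [0.013 0.007] z 36.9
```

>>> apply_moves([
  [0,0,0,0,0,0.2137,0.7],
  [0,0,0,0,0,0.2137,0.7],
  [0,0,0,0,0,0.2137,0.7],
  [0,0,0,0,0,0.2137,0.7],
  [0,0,0,0,0,0.2137,0.7],
  [0,0,0,0,0,0.2137,0.7],
  [0,0,0,0,0,0.2137,0.7],
  [0,0,0,0,0,0.2137,0.7],
  [0,0,0,0,0,0.2137,0.7],
  [0,0,0,0,0,0.2137,0.7],
  [0,0,0,0,0,0.2137,0.7],
  [0,0,0,0,0,0.2137,0.7],
  [0,0,0,0,0,0.2137,0.7],
  [0,0,0,0,0,0.2137,0.7],
])

```text
clock: 24.28
position: [494.4, -181.3, 109.8]
eef_rot: [0.979, 0.204, -0.0, -0.0]
force: [-0.4, -0.5, 0.2]
gripper_width: 0.701
finger_force: 0.0
```

```bash
python3 - <<'E'
from h import *
plan([(494,-239.5,70,-66.75),(494,-239.5,16,-66.75)])
c=load('top');P=cloud(c);z=P[...,2];v,u=np.mgrid[0:400,0:640]
E
```

```text
t 24.3 pos [ 494.4 -181.3  109.8] jig [ -94.5 -129.2] tooly -66.49 F [-0.4 -0.5  0.2] w 0.701 ff 0.0 q6 2.23
turn [-0.0001  0.0001  0.0007] then shift [-0.233  0.533  0.398] = 1 x [-0.233  0.533  0.398]
turn [0. 0. 0.] then shift [0.   0.   0.54] = 1 x [0.   0.   0.54]
```

>>> apply_moves([
  [-0.12,0.27,0.2,0,0,0.0007,0.7],
  [-0.22,0.5,0.38,0,0,0.0007,0.7],
  [-0.233,0.533,0.398,0,0,0.0007,0.7],
  [-0.233,0.533,0.398,0,0,0.0007,0.7],
  [-0.233,0.533,0.398,0,0,0.0007,0.7],
  [-0.233,0.533,0.398,0,0,0.0007,0.7],
  [-0.233,0.533,0.398,0,0,0.0007,0.7],
])

```text
clock: 24.87
position: [494.4, -239.8, 71.1]
eef_rot: [0.98, 0.2, 0.0, 0.0]
force: [0.7, -0.8, -0.1]
gripper_width: 0.698
finger_force: 0.0
```

```bash
cat >> h.py <<'E'
def tops(c,zlo=30,zhi=38,box=(330,680,-450,-150)):
    P=cloud(c);m=(P[...,2]>zlo)&(P[...,2]<zhi)&(P[...,0]>box[0])&(P[...,0]<box[1])&(P[...,1]>box[2])&(P[...,1]<box[3])
    n,l,s,_=cv2.connectedComponentsWithStats(m.astype(np.uint8))
    for i in range(1,n):
        if s[i,4]>50:
            q=P[l==i];b=cv2.minAreaRect(q[:,:2].astype(np.float32));print(s[i,:4],s[i,4],np.round(b[0],1),np.round(b[1],1),round(b[2],1),'z',np.median(q[:,2]).round(1))
E
python3 - <<'E'
from h import *
plan([(494,-239.5,16,-66.75)])
for n in('side','top'): print(n);tops(shot(n))
E
```

```text
t 24.9 pos [ 494.4 -239.8   71.1] jig [-104.8 -186.7] tooly -66.89 F [ 0.7 -0.8 -0.1] w 0.698 ff 0.0 q6 2.14
turn [ 0.0001 -0.0001 -0.0004] then shift [-0.002 -0.004  0.551] = 1 x [-0.002 -0.004  0.551]
side
[380 156  11  11] 93 [ 437.7 -337.5] [31.9 54.6] 15.9 z 33.7
[357 172  16   9] 105 [ 491.9 -239.1] [48.2 35.7] 23.7 z 33.8
top
```

Relay 2 still in place; grasp it.

>>> apply_moves([
  [0,0,0.3,0,0,0,0.7],
  [0,0,0.5,0,0,0,0.7],
  [0,0,0.551,0,0,0,0.7],
  [0,0,0.551,0,0,0,0.7],
  [0,0,0.551,0,0,0,0.7],
  [0,0,0.551,0,0,0,0],
  [0,0,0.551,0,0,0,0],
  [0,0,0.551,0,0,0,0],
  [0,0,0.551,0,0,0,0],
  [0,0,0.551,0,0,0,0],
  [0,0,0.551,0,0,0,0],
])

```text
clock: 25.88
position: [495.2, -241.2, 16.7]
eef_rot: [0.98, 0.2, 0.001, 0.001]
force: [0.6, -0.0, 6.9]
gripper_width: 0.364
finger_force: 51.3
```

>>> apply_moves([
  [0,0,-0.3,0,0,0,0],
  [0,0,-0.6,0,0,0,0],
  [0,0,-0.6,0,0,-0.2137,0],
  [0,0,-0.6,0,0,-0.2137,0],
  [0,0,-0.6,0,0,-0.2137,0],
  [0,0,-0.6,0,0,-0.2137,0],
  [0,0,-0.6,0,0,-0.2137,0],
  [0,0,-0.6,0,0,-0.2137,0],
  [0,0,-0.6,0,0,-0.2137,0],
  [0,0,-0.6,0,0,-0.2137,0],
  [0,0,-0.6,0,0,-0.2137,0],
  [0,0,-0.6,0,0,-0.2137,0],
  [0,0,-0.6,0,0,-0.2137,0],
  [0,0,-0.6,0,0,-0.2137,0],
  [0,0,-0.6,0,0,-0.2137,0],
  [0,0,-0.6,0,0,-0.2137,0],
])

```text
clock: 27.22
position: [493.9, -240.4, 75.2]
eef_rot: [0.644, 0.765, 0.0, -0.0]
force: [-0.1, -0.8, -0.5]
gripper_width: 0.359
finger_force: 50.4
```

```bash
python3 - <<'E'
from h import *
g=jw(1.5,-1.7)
plan([(*jw(-40,-60),90,10.2),(*g,70,10.2)])
E
```

```text
t 27.2 pos [ 493.9 -240.4   75.2] jig [-105.4 -187.3] tooly 9.82 F [-0.1 -0.8 -0.5] w 0.359 ff 50.4 q6 0.80
turn [ 0.    -0.    -0.001] then shift [ 1.273  0.654 -0.148] = 2 x [ 0.637  0.327 -0.074]
turn [0. 0. 0.] then shift [0.583 0.415 0.2  ] = 1 x [0.583 0.415 0.2  ]
```

>>> apply_moves([
  [0.637,0.327,-0.15,0,0,-0.001,0],
  [0.637,0.327,-0.15,0,0,-0.001,0],
  [0.637,0.327,-0.15,0,0,-0.001,0],
])

```text
clock: 27.47
position: [516.4, -168.3, 91.4]
eef_rot: [0.64, 0.769, 0.001, 0.0]
force: [0.2, 0.2, -0.8]
gripper_width: 0.362
finger_force: 50.4
```

>>> apply_moves([
  [0.637,0.327,0,0,0,0,0],
  [0.637,0.327,0,0,0,0,0],
  [0.637,0.327,0,0,0,0,0],
])

```text
clock: 27.72
position: [536.7, -99.5, 90.3]
eef_rot: [0.639, 0.769, 0.001, -0.0]
force: [-0.4, 0.1, -0.7]
gripper_width: 0.364
finger_force: 50.4
```

>>> apply_moves([
  [0.3,0.2,0.1,0,0,0,0],
  [0.5,0.35,0.3,0,0,0,0],
  [0.587,0.415,0.4,0,0,0,0],
  [0.587,0.415,0.4,0,0,0,0],
  [0.587,0.415,0.4,0,0,0,0],
  [0.587,0.415,0.4,0,0,0,0],
  [0.587,0.415,0.4,0,0,0,0],
])

```text
clock: 28.3
position: [566.4, -39.7, 50.9]
eef_rot: [0.641, 0.767, 0.0, 0.001]
force: [-0.3, 0.2, -0.6]
gripper_width: 0.36
finger_force: 50.5
```

```bash
cat >> h.py <<'E'
def label(c,y0,x0=0,z0=25,z1=75):
    P=cloud(c);w=np.dstack([(P[...,:2]-JC)@rot2(JY),P[...,2]]);px=c["pixels"].astype(int)
    lab=(px.min(2)>120)&(abs(w[...,0]-x0)<16)&(abs(w[...,1]-y0)<18)&(w[...,2]>z0)&(w[...,2]<z1)
    q=w[lab]
    if len(q)<6: print('label few',len(q));return
    print('label',len(q),np.median(q,0).round(1),np.linalg.lstsq(np.c_[q[:,:2]-q.mean(0)[:2],np.ones(len(q))],q[:,2],rcond=None)[0].round(2))
E
python3 - <<'E'
from h import *
plan([(*jw(1.5,-1.5),19,10.2)])
label(shot('side'),0)
E
```

```text
t 28.3 pos [566.4 -39.7  50.9] jig [ 1.5 -2.6] tooly 10.22 F [-0.3  0.2 -0.6] w 0.360 ff 50.5 q6 1.18
turn [0.0001 0.0001 0.0001] then shift [0.011 0.    0.319] = 1 x [0.011 0.    0.319]
label 21 [-3.  -6.2 68.4] [-2.000e-02  2.000e-01  6.828e+01]
```

```bash
python3 - <<'E'
from h import *
for k in range(3):
    c=shot('side');label(c,-5)
    P=cloud(c);w=np.dstack([(P[...,:2]-JC)@rot2(JY),P[...,2]]);px=c["pixels"].astype(int)
    m=(px.max(2)<70)&(abs(w[...,0]+1)<11)&(w[...,1]>8)&(w[...,1]<34)&(w[...,2]>44)&(w[...,2]<64);q=w[m]
    if len(q)>8: print(len(q),q.mean(0).round(1),'dy/dz',np.polyfit(q[:,2],q[:,1],1).round(2),'res',np.std(q[:,1]).round(1))
E
```

```text
label 22 [-1.7 -7.  68.9] [3.000e-02 1.800e-01 6.887e+01]
39 [-0.7 19.8 54.7] dy/dz [ 0.   19.65] res 1.5
label 23 [-0.3 -7.8 68.3] [3.000e-02 2.500e-01 6.861e+01]
39 [-1.4 20.3 54.7] dy/dz [ 0.04 18.07] res 1.3
label 22 [-1.5 -7.5 68.2] [5.000e-02 2.200e-01 6.826e+01]
41 [-1.  20.4 54.3] dy/dz [-0.03 21.95] res 1.3
```

>>> apply_moves([
  [0.008,0,0.06,0,0,0,0],
  [0.008,0,0.13,0,0,0,0],
  [0.008,0,0.18,0,0,0,0],
  [0.008,0,0.2,0,0,0,0],
  [0.008,0,0.22,0,0,0,0],
  [0.008,0,0.235,0,0,0,0],
  [0.008,0,0.235,0,0,0,0],
  [0.008,0,0.235,0,0,0,0],
])

```text
clock: 29.17
position: [566.1, -37.5, 26.7]
eef_rot: [0.641, 0.768, 0.0, -0.0]
force: [0.5, 0.3, -0.7]
gripper_width: 0.363
finger_force: 50.5
```

```bash
python3 - <<'E'
from h import *
plan([(*jw(1.5,-1.8),19,10.2)]);print(r.state()["ft_torque"],tool(10.2).T@r.state()["ft_torque"])
E
```

```text
t 29.2 pos [566.1 -37.5  26.7] jig [ 1.6 -0.4] tooly 10.33 F [ 0.5  0.3 -0.7] w 0.363 ff 50.5 q6 1.18
turn [ 0.     -0.      0.0004] then shift [-0.014 -0.001  0.077] = 1 x [-0.014 -0.001  0.077]
[0.01391748 0.01971811 0.04832856] [ 0.0169419   0.0171893  -0.04832856]
```

>>> apply_moves([
  [-0.005,0,0.02,0,0,0,0],
  [-0.005,0,0.04,0,0,0,0],
  [-0.005,0,0.06,0,0,0,0],
  [-0.005,0,0.075,0,0,0,0],
  [-0.005,0,0.075,0,0,0,0],
  [-0.005,0,0.075,0,0,0,0],
])

```text
clock: 29.67
position: [566.1, -38.0, 19.1]
eef_rot: [0.641, 0.768, 0.0, -0.0]
force: [-0.3, -0.9, -0.8]
gripper_width: 0.362
finger_force: 50.4
```

>>> apply_moves([
  [0,0,0,0,0,0,0.6],
  [0,0,0,0,0,0,0.6],
  [0,0,0,0,0,0,0.6],
  [0,0,0,0,0,0,0.6],
  [0,0,-0.35,0,0,0,0.6],
  [0,0,-0.7,0,0,0,0.6],
  [0,0,-0.9,0,0,-0.016,0.6],
  [0,0,-0.9,0,0,-0.016,0.6],
  [0,0,-0.9,0,0,-0.016,0.6],
])

```text
clock: 30.42
position: [567.4, -38.3, 110.7]
eef_rot: [0.602, 0.799, 0.001, 0.002]
force: [-0.0, 0.1, -0.2]
gripper_width: 0.596
finger_force: 0.0
```

```bash
python3 - <<'E'
from h import *
plan([(440.6,-338.8,75,16),(440.6,-338.8,16,16)])
E
```

```text
t 30.4 pos [567.4 -38.3 110.7] jig [ 2.7 -1.4] tooly 16.04 F [-0.   0.1 -0.2] w 0.596 ff 0.0 q6 1.08
turn [0.0005 0.0003 0.0001] then shift [-2.539 -2.047  0.357] = 3 x [-0.846 -0.682  0.119]
turn [0. 0. 0.] then shift [0.   0.   0.59] = 1 x [0.   0.   0.59]
```

>>> apply_moves([
  [-0.846,-0.682,0,0,0,0,0.7],
  [-0.846,-0.682,0,0,0,0,0.7],
  [-0.846,-0.682,0,0,0,0,0.7],
])

```text
clock: 30.67
position: [521.9, -139.7, 107.4]
eef_rot: [0.602, 0.799, -0.001, -0.001]
force: [-0.0, -0.0, -0.6]
gripper_width: 0.701
finger_force: 0.0
```

>>> apply_moves([
  [-0.846,-0.682,0,0,0,0,0.7],
  [-0.846,-0.682,0,0,0,0,0.7],
  [-0.846,-0.682,0,0,0,0,0.7],
])

```text
clock: 30.92
position: [479.6, -240.7, 107.5]
eef_rot: [0.602, 0.798, -0.001, -0.001]
force: [0.2, 0.2, 0.3]
gripper_width: 0.7
finger_force: 0.0
```

>>> apply_moves([
  [-0.4,-0.4,0.2,0,0,0,0.7],
  [-0.7,-0.6,0.3,0,0,0,0.7],
  [-0.846,-0.682,0.35,0,0,0,0.7],
  [-0.846,-0.682,0.35,0,0,0,0.7],
  [-0.846,-0.682,0.35,0,0,0,0.7],
  [-0.846,-0.682,0.35,0,0,0,0.7],
  [-0.846,-0.682,0.35,0,0,0,0.7],
  [-0.846,-0.682,0.35,0,0,0,0.7],
])

```text
clock: 31.58
position: [440.4, -337.3, 74.2]
eef_rot: [0.601, 0.8, 0.0, -0.0]
force: [-0.2, 0.3, 0.2]
gripper_width: 0.701
finger_force: 0.0
```

```bash
python3 - <<'E'
from h import *
plan([(440.6,-338.8,16,16)])
print('side');tops(shot('side')); c=shot('top');tops(c);seen(c,0);seen(c,-70)
E
```

```text
t 31.6 pos [ 440.4 -337.3   74.2] jig [-175.3 -273.1] tooly 16.18 F [-0.2  0.3  0.2] w 0.701 ff 0.0 q6 0.49
turn [ 0.     -0.0001  0.0005] then shift [-0.015 -0.002  0.582] = 1 x [-0.015 -0.002  0.582]
side
[380 156  11  10] 91 [ 438.7 -338.7] [32.7 50.9] 15.4 z 33.8
[393 156  21   5] 56 [ 673.7 -282.5] [57.2 12.4] 90.0 z 31.3
[416 235  19  15] 172 [ 437.5 -334.9] [31.6 43.5] 16.5 z 34.6
relay n 201 ctr [-0.7 -0.7] size [47.5 32. ] ang 89.1 slope x,y [0.02  0.016] z 36.9
relay n 202 ctr [ -0.5 -71.4] size [47.9 32.8] ang 89.3 slope x,y [ 0.003 -0.006] z 37.2
```

>>> apply_moves([
  [-0.015,0,0.3,0,0,0,0.7],
  [-0.015,0,0.5,0,0,0,0.7],
  [-0.015,0,0.582,0,0,0,0.7],
  [-0.015,0,0.582,0,0,0,0.7],
  [-0.015,0,0.582,0,0,0,0.7],
  [-0.015,0,0.582,0,0,0,0],
  [-0.015,0,0.582,0,0,0,0],
  [-0.015,0,0.582,0,0,0,0],
  [-0.015,0,0.582,0,0,0,0],
  [-0.015,0,0.582,0,0,0,0],
  [-0.015,0,0.582,0,0,0,0],
])

```text
clock: 32.6
position: [441.3, -341.0, 17.5]
eef_rot: [0.601, 0.799, -0.0, 0.002]
force: [0.8, 0.9, 6.3]
gripper_width: 0.359
finger_force: 51.2
```

>>> apply_moves([
  [0,0,-0.3,0,0,0,0],
  [0,0,-0.6,0,0,0,0],
  [0,0,-0.9,0,0,0.016,0],
  [0,0,-0.9,0,0,0.016,0],
  [0,0,-0.9,0,0,0.016,0],
  [0,0,-0.9,0,0,0.016,0],
  [0,0,-0.9,0,0,0.016,0],
])

```text
clock: 33.18
position: [439.5, -339.3, 104.7]
eef_rot: [0.64, 0.768, 0.0, -0.001]
force: [0.1, -1.2, -1.2]
gripper_width: 0.368
finger_force: 50.4
```

```bash
python3 - <<'E'
from h import *
plan([(*jw(1.5,68.2),85,10.2),(*jw(1.5,68.2),50,10.2)])
E
```

```text
t 33.2 pos [ 439.5 -339.3  104.7] jig [-176.5 -275. ] tooly 10.35 F [ 0.1 -1.2 -1.2] w 0.368 ff 50.4 q6 0.59
turn [-0.0002 -0.0003  0.0004] then shift [3.432 1.78  0.197] = 4 x [0.858 0.445 0.049]
turn [0. 0. 0.] then shift [0.   0.   0.35] = 1 x [0.   0.   0.35]
```

>>> apply_moves([
  [0.858,0.445,0,0,0,0,0],
  [0.858,0.445,0,0,0,0,0],
  [0.858,0.445,0,0,0,0,0],
])

```text
clock: 33.43
position: [467.6, -242.8, 104.1]
eef_rot: [0.64, 0.769, 0.001, -0.003]
force: [-1.0, 1.0, -0.7]
gripper_width: 0.362
finger_force: 50.3
```

>>> apply_moves([
  [0.858,0.445,0,0,0,0,0],
  [0.858,0.445,0,0,0,0,0],
  [0.858,0.445,0,0,0,0,0],
])

```text
clock: 33.68
position: [496.5, -150.5, 104.5]
eef_rot: [0.639, 0.769, 0.0, -0.002]
force: [-0.2, -0.9, -0.9]
gripper_width: 0.364
finger_force: 50.3
```

>>> apply_moves([
  [0.858,0.445,0,0,0,0,0],
  [0.858,0.445,0,0,0,0,0],
  [0.858,0.445,0,0,0,0,0],
])

```text
clock: 33.93
position: [525.3, -58.4, 104.7]
eef_rot: [0.639, 0.769, 0.0, -0.002]
force: [0.3, -0.2, -1.1]
gripper_width: 0.363
finger_force: 50.3
```

>>> apply_moves([
  [0.4,0.25,0.1,0,0,0,0],
  [0.7,0.4,0.3,0,0,0,0],
  [0.846,0.445,0.5,0,0,0,0],
  [0.846,0.445,0.54,0,0,0,0],
  [0.846,0.445,0.54,0,0,0,0],
  [0.846,0.445,0.54,0,0,0,0],
  [0.846,0.445,0.54,0,0,0,0],
  [0.846,0.445,0.54,0,0,0,0],
])

```text
clock: 34.6
position: [554.8, 27.0, 52.9]
eef_rot: [0.641, 0.767, 0.0, 0.001]
force: [0.7, 0.1, -1.2]
gripper_width: 0.364
finger_force: 50.4
```

```bash
python3 - <<'E'
from h import *
plan([(*jw(1.5,67),29,10.2),(*jw(1.5,67),19.5,10.2)])
for k in range(2):
    c=shot('side');label(c,67)
    P=cloud(c);w=np.dstack([(P[...,:2]-JC)@rot2(JY),P[...,2]]);px=c["pixels"].astype(int)
    m=(px.max(2)<70)&(abs(w[...,0]+1)<11)&(w[...,1]>78)&(w[...,1]<104)&(w[...,2]>44)&(w[...,2]<64);q=w[m]
    if len(q)>8: print(len(q),q.mean(0).round(1),'dy/dz',np.polyfit(q[:,2],q[:,1],1).round(2),'res',np.std(q[:,1]).round(1))
E
```

```text
t 34.6 pos [554.8  27.   52.9] jig [ 1.8 65.1] tooly 10.22 F [ 0.7  0.1 -1.2] w 0.364 ff 50.4 q6 1.30
turn [0.0002 0.0001 0.0001] then shift [ 0.019 -0.003  0.239] = 1 x [ 0.019 -0.003  0.239]
turn [0. 0. 0.] then shift [0.    0.    0.095] = 1 x [0.    0.    0.095]
label 13 [-2.1 62.4 69.5] [-1.000e-02  2.300e-01  6.947e+01]
37 [-0.9 90.9 55.4] dy/dz [4.000e-02 8.877e+01] res 1.3
label 13 [-2.3 63.1 69.6] [-5.000e-02  2.200e-01  6.977e+01]
37 [-1.2 90.4 54.4] dy/dz [-2.000e-02  9.125e+01] res 1.3
```

>>> apply_moves([
  [0.014,-0.003,0.06,0,0,0,0],
  [0.014,-0.003,0.13,0,0,0,0],
  [0.014,-0.003,0.18,0,0,0,0],
  [0.014,-0.003,0.21,0,0,0,0],
  [0.014,-0.003,0.23,0,0,0,0],
  [0.014,-0.003,0.245,0,0,0,0],
  [0.014,-0.003,0.245,0,0,0,0],
  [0.014,-0.003,0.245,0,0,0,0],
])

```text
clock: 35.37
position: [553.6, 29.7, 27.5]
eef_rot: [0.641, 0.768, 0.0, -0.0]
force: [0.1, -0.2, -0.3]
gripper_width: 0.357
finger_force: 50.4
```

```bash
python3 - <<'E'
from h import *
plan([(*jw(1.5,66.6),19.5,10.2)])
E
```

```text
t 35.4 pos [553.6  29.7  27.5] jig [ 1.2 67.9] tooly 10.33 F [ 0.1 -0.2 -0.3] w 0.357 ff 50.4 q6 1.30
turn [-0.     -0.      0.0004] then shift [-0.013  0.003  0.08 ] = 1 x [-0.013  0.003  0.08 ]
```

Inside the mouth with no force; go down, release, lift clear.

>>> apply_moves([
  [-0.01,0.003,0.02,0,0,0,0],
  [-0.01,0.003,0.04,0,0,0,0],
  [-0.01,0.003,0.06,0,0,0,0],
  [-0.01,0.003,0.075,0,0,0,0],
  [-0.01,0.003,0.075,0,0,0,0],
  [-0.01,0.003,0.075,0,0,0,0],
])

```text
clock: 35.87
position: [554.0, 28.7, 19.9]
eef_rot: [0.641, 0.768, -0.0, -0.0]
force: [-0.1, 1.1, 0.4]
gripper_width: 0.362
finger_force: 50.3
```

>>> apply_moves([
  [0,0,0,0,0,0,0.6],
  [0,0,0,0,0,0,0.6],
  [0,0,0,0,0,0,0.6],
  [0,0,0,0,0,0,0.6],
  [0,0,-0.35,0,0,0,0.6],
  [0,0,-0.7,0,0,0,0.6],
  [0,0,-0.9,0,0,0,0.6],
  [0,0,-0.9,0,0,0,0.6],
  [0,0,-0.9,0,0,0,0.6],
])

```text
clock: 36.62
position: [555.3, 28.6, 111.5]
eef_rot: [0.641, 0.768, 0.001, 0.001]
force: [0.7, -0.6, -1.4]
gripper_width: 0.605
finger_force: 0.0
```

```bash
python3 - <<'E'
from h import *
h=np.array([70+0.5,142.8]); a=1.85
gx=70-70*np.cos(a); gz=43+70*np.sin(a); print(gx,gz)
plan([(*jw(gx,142.8),175,10.2),(*jw(gx,142.8),gz-18.7,10.2)])
E
```

```text
89.2913172777159 110.28926420827099
t 36.6 pos [555.3  28.6 111.5] jig [ 2.7 66.6] tooly 10.33 F [ 0.7 -0.6 -1.4] w 0.605 ff 0.0 q6 1.30
turn [0.0006 0.0001 0.0003] then shift [ 0.762  0.866 -0.635] = 2 x [ 0.381  0.433 -0.317]
turn [0. 0. 0.] then shift [0.    0.    0.834] = 1 x [0.    0.    0.834]
```

>>> apply_moves([
  [0.1,0,-0.4,0,0,0,0.8],
  [0.4,0.3,-0.63,0,0,0,0.8],
  [0.7,0.6,-0.63,0,0,0,0.8],
  [0.77,0.88,-0.63,0,0,0,0.8],
  [0.77,0.88,-0.63,0,0,0,0.8],
  [0.77,0.88,-0.63,0,0,0,0.8],
  [0.77,0.88,-0.63,0,0,0,0.8],
  [0.77,0.88,-0.63,0,0,0,0.8],
  [0.77,0.88,-0.63,0,0,0,0.8],
])

```text
clock: 37.37
position: [625.7, 119.4, 172.6]
eef_rot: [0.641, 0.768, -0.0, -0.0]
force: [-0.4, 0.4, 0.7]
gripper_width: 0.8
finger_force: 0.0
```

```bash
python3 - <<'E'
from h import *
plan([(628.8,120.5,93.7,10.2)])
c=shot('top')
for y in(-70,0,70): seen(c,y)
c=shot('side'); 
for y in(-70,0,70): label(c,y)
E
```

```text
t 37.4 pos [625.7 119.4 172.6] jig [ 88.  143.4] tooly 10.26 F [-0.4  0.4  0.7] w 0.800 ff 0.0 q6 1.45
turn [-0.0002 -0.      0.0002] then shift [0.006 0.032 0.789] = 1 x [0.006 0.032 0.789]
relay n 202 ctr [ -0.5 -71.5] size [48. 33.] ang 89.2 slope x,y [-0.002 -0.013] z 36.9
relay n 194 ctr [-0.3 -0.9] size [32.1 47.7] ang 1.5 slope x,y [ 0.014 -0.013] z 37.3
relay n 203 ctr [-0.4 69.9] size [31.9 47.3] ang 0.2 slope x,y [-0.014  0.004] z 37.2
label 38 [ -1.2 -71.8  36.5] [-0.08  0.1  36.31]
label 39 [-0.7 -1.  36. ] [ 0.05  0.07 36.04]
label 49 [-0.6 69.4 36. ] [-0.05  0.08 35.98]
```

>>> apply_moves([
  [0.006,0.032,0.3,0,0,0,0.8],
  [0.006,0.032,0.6,0,0,0,0.8],
  [0.006,0.032,0.79,0,0,0,0.8],
  [0.006,0.032,0.79,0,0,0,0.8],
  [0.006,0.032,0.79,0,0,0,0.8],
  [0.006,0.032,0.79,0,0,0,0],
  [0.006,0.032,0.79,0,0,0,0],
  [0.006,0.032,0.79,0,0,0,0],
  [0.006,0.032,0.79,0,0,0,0],
  [0.006,0.032,0.79,0,0,0,0],
  [0.006,0.032,0.79,0,0,0,0],
  [0.006,0.032,0.79,0,0,0,0],
  [0.006,0.032,0.79,0,0,0,0],
], grip_force=30)

```text
clock: 38.55
position: [630.7, 121.5, 95.0]
eef_rot: [0.641, 0.768, 0.001, 0.001]
force: [-0.1, -0.3, 5.2]
gripper_width: 0.124
finger_force: 29.5
```

>>> apply_moves([
  [0,-0.068,-0.016,0,0,0,0],
  [0,-0.138,-0.025,0,0,0,0],
  [0,-0.207,-0.027,0,0,0,0],
  [0,-0.277,-0.022,0,0,0,0],
  [0,-0.346,-0.01,0,0,0,0],
  [0,-0.414,0.009,0,0,0,0],
  [0,-0.479,0.034,0,0,0,0],
  [0,-0.541,0.066,0,0,0,0],
  [0,-0.6,0.104,0,0,0,0],
  [0,-0.655,0.147,0,0,0,0],
  [0,-0.705,0.196,0,0,0,0],
  [0,-0.75,0.249,0,0,0,0],
  [0,-0.79,0.307,0,0,0,0],
  [0,-0.823,0.368,0,0,0,0],
  [0,-0.85,0.433,0,0,0,0],
  [0,-0.871,0.5,0,0,0,0],
  [0,-0.885,0.568,0,0,0,0],
  [0,-0.892,0.638,0,0,0,0],
  [0,-0.893,0.673,0,0,0,0],
  [0,-0.893,0.694,0,0,0,0],
])

```text
clock: 40.22
position: [540.7, 105.3, 23.5]
eef_rot: [0.641, 0.768, -0.001, -0.001]
force: [-1.9, 0.4, 5.4]
gripper_width: 0.131
finger_force: 34.7
```

>>> apply_moves([
  [0,0,0,0,0,0,0],
  [0,0,0,0,0,0,0],
  [0,0,0,0,0,0,0],
])

```text
clock: 40.47
position: [540.6, 105.2, 23.9]
eef_rot: [0.641, 0.768, -0.001, -0.001]
force: [-2.3, -1.2, -1.1]
gripper_width: 0.126
finger_force: 34.3
```

>>> apply_moves([
  [0,0,0.02,0,0,0,0],
  [0,0,0.03,0,0,0,0],
  [0,0,0.03,0,0,0,0],
])

```text
clock: 40.72
position: [540.7, 105.3, 21.2]
eef_rot: [0.641, 0.768, -0.001, -0.001]
force: [-4.9, -0.9, 0.6]
gripper_width: 0.125
finger_force: 34.6
```

>>> apply_moves([
  [0,0,0,0,0,0,0.7],
  [0,0,0,0,0,0,0.7],
  [0,0,0,0,0,0,0.7],
  [0,0,0,0,0,0,0.7],
  [0,0,-0.4,0,0,0,0.7],
  [0,0,-0.8,0,0,0,0.5],
  [0,0,-0.98,0,0,0,0.5],
  [0,0,-0.98,0,0,0,0.5],
  [0,0,-0.98,0,0,0,0.5],
  [0,0,-0.98,0,0,0,0.5],
])

```text
clock: 41.55
position: [541.7, 105.4, 119.0]
eef_rot: [0.641, 0.768, -0.0, -0.0]
force: [0.3, -0.4, 0.0]
gripper_width: 0.499
finger_force: 0.0
```

```bash
python3 - <<'E'
from h import *
plan([])
c=shot('top');P=cloud(c);w=np.dstack([(P[...,:2]-JC)@rot2(JY),P[...,2]])
m=(abs(w[...,0])<8)&(abs(w[...,1])<100)&(w[...,2]>40)&(w[...,2]<80);q=w[m];print('bar',len(q),np.percentile(q,[5,50,95],axis=0).round(1))
px=c["pixels"]
hsv=cv2.cvtColor(px,cv2.COLOR_RGB2HSV)
# knob, marker, pointer zone
m=(abs(w[...,0]+95)<25)&(abs(w[...,1]+11)<30)&(w[...,2]>60)&(w[...,2]<76);q=w[m];print('knob',len(q),q.mean(0).round(1),((q.min(0)+q.max(0))/2).round(1))
im=px[:,:,::-1][213:256,300:364]
cv2.imwrite('pics/i.png',cv2.resize((255*(im/255.)**.7).astype(np.uint8),None,fx=12,fy=12,interpolation=cv2.INTER_CUBIC))
E
```

```text
t 41.5 pos [541.7 105.4 119. ] jig [  2.8 144.6] tooly 10.33 F [ 0.3 -0.4  0. ] w 0.499 ff 0.0 q6 1.44
bar 215 [[ -3.6 -89.4  42.4]
 [ -0.5   1.3  46.8]
 [  3.7  89.2  50.4]]
knob 29 [-95.  -11.7  68.5] [-94.9 -11.3  68.6]
```

View pics/i.png

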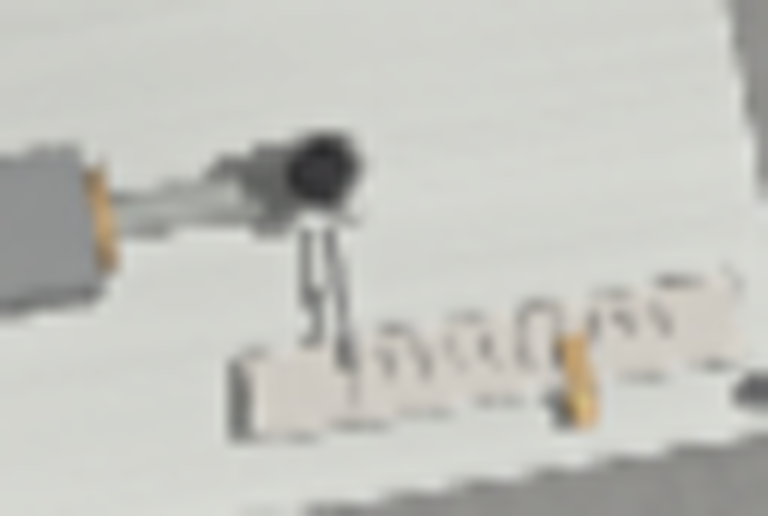

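```bash
python3 - <<'E'
from h import *
c=load('top')
f=lambda a,b:(300+(a+.5)/12-.5,213+(b+.5)/12-.5)
for n,a,b,h in (('mark top',575,352,23),('mark mid',578,378,23),('mark low',583,405,23),('knob',323,168,68),('ptr tip',346,366,24),('ptr mid',328,280,24),('scaleL',250,400,20),('scaleR',740,310,20)):
    print(n,wj(ray(c,*f(a,b),h)).round(1))
px=c["pixels"].astype(float); v,u=np.mgrid[0:400,0:640]
s=(px[...,0]-px[...,2]-45).clip(0)*((u>340)&(u<356)&(v>238)&(v<252))
uu,vv=(s*u).sum()/s.sum(),(s*v).sum()/s.sum();print('brass centroid',uu,vv,s.sum(),wj(ray(c,uu,vv,23)))
s=(110-px.mean(2)).clip(0)*((u>322)&(u<332)&(v>222)&(v<232))*(px.max(2)<90)
uu,vv=(s*u).sum()/s.sum(),(s*v).sum()/s.sum();print('knob',uu,vv,wj(ray(c,uu,vv,68)))
plan([(*jw(-93,-13.5),130,100.2),(*jw(-93,-13.5),35,100.2)])
E
```

```text
mark top [-141.8  -63. ]
mark mid [-147.8  -62.6]
mark low [-154.   -62.6]
knob [-94.7 -11. ]
ptr tip [-136.3  -10.7]
ptr mid [-116.3  -10. ]
scaleL [-140.1   12.2]
scaleR [-138.6 -102.5]
brass centroid 347.78034682080926 244.08285163776495 519.0 [-147.92032163  -62.81040204]
knob 325.76584480411435 226.96899107548023 [-95.55859458  -9.00803555]
t 41.6 pos [541.1 105.4 118.3] jig [  2.3 144.6] tooly 10.32 F [ 0.5 -0.1 -0.1] w 0.500 ff 0.0 q6 1.44
turn [-2.000e-04 -3.000e-04 -2.497e-01] then shift [ 0.953 -1.581 -0.117] = 2 x [ 0.476 -0.791 -0.058]
turn [0. 0. 0.] then shift [0.   0.   0.95] = 1 x [0.   0.   0.95]
```

>>> apply_moves([
  [-0.3,-0.2,-0.1,0,0,-0.25,0.5],
  [-0.6,-0.4,-0.1,0,0,-0.25,0.5],
  [-0.78,-0.48,-0.1,0,0,-0.25,0.5],
  [-0.78,-0.48,-0.1,0,0,-0.25,0.5],
  [-0.78,-0.48,-0.1,0,0,-0.25,0.5],
  [-0.78,-0.48,-0.1,0,0,-0.25,0.5],
  [-0.78,-0.48,-0.1,0,0,-0.25,0.5],
  [-0.78,-0.48,-0.1,0,0,-0.25,0.5],
  [-0.78,-0.48,-0.1,0,0,-0.25,0.5],
  [-0.78,-0.48,-0.1,0,0,-0.25,0.5],
  [-0.78,-0.48,-0.1,0,0,-0.25,0.5],
  [-0.78,-0.48,-0.1,0,0,-0.25,0.5],
  [-0.78,-0.48,-0.1,0,0,-0.25,0.5],
  [-0.78,-0.48,-0.1,0,0,-0.25,0.5],
])

```text
clock: 42.77
position: [507.7, 20.2, 127.9]
eef_rot: [-0.091, 0.996, 0.0, -0.002]
force: [1.0, -0.3, -0.9]
gripper_width: 0.503
finger_force: 0.0
```

>>> apply_moves([
  [0.25,-0.4,0,0,0,0,0.5],
  [0.4,-0.7,0,0,0,0,0.5],
  [0.473,-0.776,0,0,0,0,0.5],
  [0.473,-0.776,0,0,0,0,0.5],
  [0.473,-0.776,0,0,0,0,0.5],
  [0.473,-0.776,0,0,0,0,0.5],
  [0.473,-0.776,0,0,0,0,0.5],
])

```text
clock: 43.35
position: [476.4, -63.9, 129.3]
eef_rot: [-0.09, 0.996, 0.0, -0.0]
force: [-0.4, -0.2, -0.7]
gripper_width: 0.498
finger_force: 0.0
```

```bash
python3 - <<'E'
from h import *
plan([(*jw(-93,-11),38,100.2)])
E
```

```text
t 43.4 pos [476.4 -63.9 129.3] jig [-91.5 -10.5] tooly 100.36 F [-0.4 -0.2 -0.7] w 0.498 ff 0.0 q6 -0.48
turn [ 0.0001 -0.      0.0004] then shift [ 0.015 -0.005  0.913] = 1 x [ 0.015 -0.005  0.913]
```

>>> apply_moves([
  [0.015,-0.005,0.3,0,0,0,0.5],
  [0.015,-0.005,0.55,0,0,0,0.5],
  [0.015,-0.005,0.75,0,0,0,0.5],
  [0.015,-0.005,0.87,0,0,0,0.5],
  [0.015,-0.005,0.913,0,0,0,0.5],
  [0.015,-0.005,0.913,0,0,0,0.5],
  [0.015,-0.005,0.913,0,0,0,0.5],
  [0.015,-0.005,0.913,0,0,0,0.5],
  [0.015,-0.005,0.913,0,0,0,0.5],
], grip_force=60)

```text
clock: 44.1
position: [475.8, -65.6, 39.3]
eef_rot: [-0.09, 0.996, -0.0, 0.001]
force: [0.6, 0.9, 0.5]
gripper_width: 0.496
finger_force: 0.0
```

>>> apply_moves([
  [0,0,0,0,0,0,0],
  [0,0,0,0,0,0,0],
  [0,0,0,0,0,0,0],
  [0,0,0,0,0,0,0],
  [0,0,0,0,0,0,0],
  [0,0,0,0,0,0,0],
  [0,0,0,0,0,0,0],
  [0,0,0,0,0,0,0],
])

```text
clock: 44.77
position: [475.4, -66.3, 39.1]
eef_rot: [-0.09, 0.996, -0.001, 0.001]
force: [-0.8, -2.7, 5.1]
gripper_width: 0.165
finger_force: 58.4
```

```bash
python3 - <<'E'
from h import *
plan([]);print('Fjig',rot2(JY).T@r.state()["force"][:2])
E
```

```text
t 44.8 pos [475.4 -66.3  39.1] jig [-92.8 -12.6] tooly 100.30 F [-0.8 -2.7  5.1] w 0.165 ff 58.4 q6 -0.49
Fjig [-1.24604964 -2.56929904]
```

>>> apply_moves([
  [0,-0.06,0,0,0,0,0],
  [0,-0.12,0,0,0,0,0],
  [0,-0.18,0,0,0,0,0],
  [0,-0.24,0,0,0,0,0],
  [0,-0.3,0,0,0,0,0],
  [0,-0.36,0,0,0,0,0],
  [0,-0.4,0,0,0,0,0],
  [0,-0.44,0,0,0,0,0],
  [0,-0.46,0,0,0,0,0],
  [0,-0.46,0,0,0,0,0],
  [0,-0.46,0,0,0,0,0],
  [0,-0.46,0,0,0,0,0],
])

```text
clock: 45.77
position: [483.1, -109.2, 39.1]
eef_rot: [-0.09, 0.996, 0.002, 0.001]
force: [-1.2, 6.4, 8.8]
gripper_width: 0.166
finger_force: 59.0
```

```bash
python3 - <<'E'
from h import *
plan([]);print('Fjig',rot2(JY).T@r.state()["force"][:2])
c=shot('top');s=shot('side')
a=c["pixels"][:,:,::-1][225:260,320:366]; im1=cv2.resize((255*(a/255.)**.7).astype(np.uint8),None,fx=12,fy=12,interpolation=cv2.INTER_CUBIC)
u,v=proj(s,[[*jw(-140,-60),23]])[0]; print(u,v); u,v=int(u),int(v)
b=s["pixels"][:,:,::-1][v-24:v+22,u-16:u+14]; im2=cv2.resize((255*(b/255.)**.7).astype(np.uint8),None,fx=8,fy=9,interpolation=cv2.INTER_CUBIC); print(u-16,v-24,im1.shape,im2.shape)
o=np.zeros((430,800,3),np.uint8);o[:420,:552]=im1;o[:414,556:796]=im2;cv2.imwrite('pics/j.png',o)
E
```

```text
t 45.8 pos [ 483.1 -109.2   39.1] jig [-92.9 -56.2] tooly 100.37 F [-1.2  6.4  8.8] w 0.166 ff 59.0 q6 -0.57
Fjig [-0.04206124  6.46951185]
374.6841208757154 204.64678152437153
358 180 (420, 552, 3) (414, 240, 3)
```

View pics/j.png

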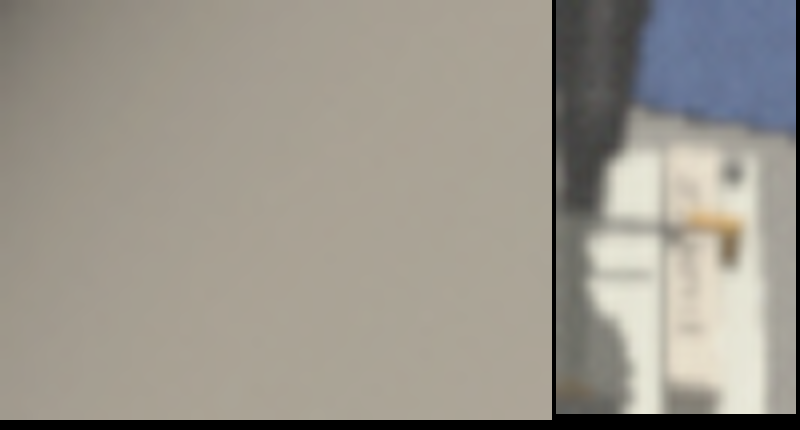

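```bash
python3 - <<'E'
from h import *
s=load('side')
f=lambda a,b:(358+(a-556+.5)/8-.5,180+(b+.5)/9-.5)
for h in(22,24,26,28): print(h,wj(ray(s,*f(685,235),h)).round(1),wj(ray(s,*f(620,225),h)).round(1))
for p in((700,217),(730,222)): print('mark',wj(ray(s,*f(*p),23)).round(1))
# same from the home picture
im=cv2.imread('pics/side0.png'); g=im.mean(2)
P=[proj(s,[[*jw(x,-11.2),25]])[0].round(1) for x in(-110,-120,-130,-138)];print(P)
for (u,v) in P: print(int(round(u)),np.arange(int(v)-5,int(v)+6)[0],g[int(v)-5:int(v)+6,int(round(u))].round().astype(int))
gs=s["pixels"].mean(2)
P=[proj(s,[[*jw(x,-54.8),25]])[0].round(1) for x in(-110,-120,-130,-138)];print(P)
for (u,v) in P: print(int(round(u)),int(v)-5,gs[int(v)-5:int(v)+6,int(round(u))].round().astype(int))
E
```

```text
22 [-137.   -56.2] [-112.4  -58.8]
24 [-136.8  -54.1] [-112.2  -56.6]
26 [-136.6  -52. ] [-112.   -54.5]
28 [-136.3  -49.8] [-111.9  -52.4]
mark [-142.7  -64.6]
mark [-154.1  -63.3]
[array([364.8, 214.8]), array([368.2, 215. ]), array([371.6, 215.2]), array([374.3, 215.4])]
365 209 [192 192 194 193 182 141 131 174 192 194 184]
368 210 [194 196 194 186 147 128 173 192 195 188 165]
372 210 [172 176 175 172 145 101 108 155 175 178 177]
374 210 [154 163 156 165 146 120 120 163 184 188 189]
[array([364.9, 204.7]), array([368.2, 204.9]), array([371.5, 205.1]), array([374.1, 205.3])]
365 199 [189 192 194 196 189 148 146 189 209 211 198]
368 199 [214 211 212 212 200 160 141 186 209 211 199]
372 200 [179 180 181 175 151 108 109 148 178 186 188]
374 200 [176 171 184 175 146 124 148 145 156 164 169]
```

>>> apply_moves([
  [0,-0.03,0,0,0,0,0],
  [0,-0.06,0,0,0,0,0],
  [0,-0.08,0,0,0,0,0],
  [0,-0.084,0,0,0,0,0],
  [0,-0.084,0,0,0,0,0],
  [0,-0.084,0,0,0,0,0],
])

```text
clock: 46.37
position: [484.5, -117.1, 39.1]
eef_rot: [-0.091, 0.996, 0.002, 0.001]
force: [-2.8, 7.0, 9.7]
gripper_width: 0.169
finger_force: 59.1
```

```bash
python3 - <<'E'
from h import *
plan([]);print('Fjig',rot2(JY).T@r.state()["force"][:2])
s=shot('side');gs=s["pixels"].astype(int)
for x in(-110,-120,-130,-136):
    u,v=proj(s,[[*jw(x,-63),25]])[0]; print((u,v),int(v)-5,gs.mean(2)[int(v)-5:int(v)+6,int(round(u))].round().astype(int))
d=gs[...,0]-gs[...,2]
u,v=proj(s,[[*jw(-148,-62.8),23]])[0];print('mark pred',u,v)
u,v=int(round(u)),int(round(v));print(d[v-5:v+6,u-5:u+5])
E
```

```text
t 46.4 pos [ 484.5 -117.1   39.1] jig [-92.9 -64.3] tooly 100.39 F [-2.8  7.   9.7] w 0.169 ff 59.1 q6 -0.58
Fjig [-1.54583766  7.41406106]
(np.float64(364.86840233512027), np.float64(202.84181436940128)) 197 [177 193 194 197 192 157 139 186 209 212 202]
(np.float64(368.1562888645067), np.float64(203.05940818264096)) 198 [211 213 212 205 174 146 185 208 212 204 188]
(np.float64(371.4463358674926), np.float64(203.27714935731993)) 198 [171 169 164 155 136 110 133 155 157 155 157]
(np.float64(373.4213949433208), np.float64(203.40786439248492)) 198 [202 188 175 175 176 142 149 172 188 174 172]
mark pred 377.30364027456005 204.1927579062489
[[34 35 37 36 35 35 25 12 11 15]
 [33 33 31 34 37 34 25 16 17 20]
 [31 34 31 31 35 35 27 23 20 23]
 [28 31 35 41 44 39 33 28 23 23]
 [20 31 51 65 70 63 56 49 40 29]
 [25 35 62 86 96 92 91 92 75 50]
 [29 34 43 53 60 64 73 84 71 46]
 [31 34 34 34 37 39 41 51 45 32]
 [30 31 27 31 34 37 35 43 38 30]
 [31 30 28 32 36 37 34 38 32 24]
 [32 32 28 33 36 36 30 24 24 23]]
```

>>> apply_moves([
  [0,0,0,0,0,0,0],
  [0,0,0,0,0,0,0],
  [0,0,0,0,0,0,0],
  [0,0,0,0,0,0,0],
  [0,0,0,0,0,0,0],
  [0,0,0,0,0,0,0],
  [0,0,0,0,0,0,0],
  [0,0,0,0,0,0,0],
  [0,0,0,0,0,0,0],
  [0,0,0,0,0,0,0],
  [0,0,0,0,0,0,0],
  [0,0,0,0,0,0,0],
  [0,0,0,0,0,0,0],
  [0,0,0,0,0,0,0],
  [0,0,0,0,0,0,0],
  [0,0,0,0,0,0,0],
  [0,0,0,0,0,0,0],
  [0,0,0,0,0,0,0],
  [0,0,0,0,0,0,0],
  [0,0,0,0,0,0,0],
])

```text
clock: 48.08
position: [484.5, -117.0, 39.1]
eef_rot: [-0.091, 0.996, 0.002, 0.001]
force: [-2.0, 6.5, 9.6]
gripper_width: 0.165
finger_force: 59.1
```

>>> apply_moves([
  [0,0,0,0,0,0,0],
  [0,0,0,0,0,0,0],
  [0,0,0,0,0,0,0],
  [0,0,0,0,0,0,0],
  [0,0,0,0,0,0,0],
  [0,0,0,0,0,0,0],
  [0,0,0,0,0,0,0],
  [0,0,0,0,0,0,0],
  [0,0,0,0,0,0,0],
  [0,0,0,0,0,0,0],
  [0,0,0,0,0,0,0],
  [0,0,0,0,0,0,0],
  [0,0,0,0,0,0,0],
  [0,0,0,0,0,0,0],
  [0,0,0,0,0,0,0],
  [0,0,0,0,0,0,0],
  [0,0,0,0,0,0,0],
  [0,0,0,0,0,0,0],
  [0,0,0,0,0,0,0],
])

```text
clock: 49.67
position: [484.5, -117.1, 39.0]
eef_rot: [-0.091, 0.996, 0.002, 0.001]
force: [-1.0, 7.2, 9.4]
gripper_width: 0.167
finger_force: 59.1
```

```bash
python3 - <<'E'
from h import *
plan([]);print('Fjig',rot2(JY).T@r.state()["force"][:2])
s=shot('side');gs=s["pixels"].astype(int)
for x in(-110,-120,-130,-136):
    u,v=proj(s,[[*jw(x,-63),25]])[0]; print(int(v)-5,gs.mean(2)[int(v)-5:int(v)+6,int(round(u))].round().astype(int))
E
```

```text
t 49.7 pos [ 484.5 -117.1   39. ] jig [-92.9 -64.2] tooly 100.39 F [-1.   7.2  9.4] w 0.167 ff 59.1 q6 -0.58
Fjig [0.31193282 7.29033394]
197 [177 191 194 198 193 157 139 186 210 213 203]
198 [211 213 213 206 176 145 187 210 212 204 187]
198 [172 168 163 155 137 110 132 152 160 157 158]
198 [200 190 176 175 175 142 148 170 186 173 172]
```

>>> apply_moves([
  [0,0.06,0,0,0,0,0],
  [0,0.12,0,0,0,0,0],
  [0,0.18,0,0,0,0,0],
  [0,0.24,0,0,0,0,0],
  [0,0.3,0,0,0,0,0],
  [0,0.36,0,0,0,0,0],
  [0,0.42,0,0,0,0,0],
  [0,0.47,0,0,0,0,0],
  [0,0.51,0,0,0,0,0],
  [0,0.53,0,0,0,0,0],
  [0,0.53,0,0,0,0,0],
  [0,0.53,0,0,0,0,0.5],
  [0,0.53,0,0,0,0,0.5],
  [0,0.53,0,0,0,0,0.5],
  [0,0.53,0,0,0,0,0.5],
  [0,0.53,-0.3,0,0,0,0.5],
  [0,0.53,-0.6,0,0,0,0.5],
  [0,0.53,-0.9,0,0,0,0.5],
  [0,0.53,-0.9,0,0,0,0.5],
], grip_force=50)

```text
clock: 51.3
position: [478.4, -68.0, 133.5]
eef_rot: [-0.09, 0.996, -0.002, 0.004]
force: [1.0, -1.0, -0.2]
gripper_width: 0.496
finger_force: 0.0
```

>>> apply_moves([
  [-0.2,0.3,0,0,0,0.25,0.6],
  [-0.4,0.6,0,0,0,0.25,0.6],
  [-0.48,0.78,0,0,0,0.25,0.6],
  [-0.48,0.78,0,0,0,0.25,0.6],
  [-0.48,0.78,0,0,0,0.25,0.6],
  [-0.48,0.78,0,0,0,0.25,0.6],
  [-0.48,0.78,0,0,0,0.25,0.6],
  [-0.48,0.78,0,0,0,0.25,0.6],
  [-0.48,0.78,0,0,0,0.25,0.6],
  [-0.48,0.78,0,0,0,0.25,0.6],
  [-0.48,0.78,0,0,0,0.25,0.6],
  [-0.48,0.78,0,0,0,0.25,0.6],
  [-0.48,0.78,0,0,0,0.25,0.6],
  [-0.48,0.78,0,0,0,0.25,0.6],
])

```text
clock: 52.47
position: [508.0, 18.4, 127.7]
eef_rot: [0.642, 0.767, -0.0, -0.0]
force: [0.2, 0.8, 0.6]
gripper_width: 0.599
finger_force: 0.0
```

>>> apply_moves([
  [0.4,0.25,0,0,0,0,0.8],
  [0.7,0.4,0,0,0,0,0.8],
  [0.78,0.47,0,0,0,0,0.8],
  [0.78,0.47,0,0,0,0,0.8],
  [0.78,0.47,0,0,0,0,0.8],
  [0.78,0.47,0,0,0,0,0.8],
  [0.78,0.47,0,0,0,0,0.8],
])

```text
clock: 53.05
position: [539.9, 102.6, 128.0]
eef_rot: [0.641, 0.768, -0.0, -0.0]
force: [-0.1, 0.7, -0.3]
gripper_width: 0.798
finger_force: 0.0
```

```bash
python3 - <<'E'
from h import *
plan([(540.3,104.8,25.5,10.2)])
c=shot('top');P=cloud(c);w=np.dstack([(P[...,:2]-JC)@rot2(JY),P[...,2]])
m=(abs(w[...,0]+95)<25)&(abs(w[...,1]+11)<30)&(w[...,2]>60)&(w[...,2]<76);q=w[m];print('knob',len(q),q.mean(0).round(1),((q.min(0)+q.max(0))/2).round(1))
px=c["pixels"].astype(float); v,u=np.mgrid[0:400,0:640]
s=(px[...,0]-px[...,2]-45).clip(0)*((u>340)&(u<356)&(v>238)&(v<252))
print('brass',(s*u).sum()/s.sum(),(s*v).sum()/s.sum())
E
```

```text
t 53.0 pos [539.9 102.6 128. ] jig [  0.6 142.2] tooly 10.30 F [-0.1  0.7 -0.3] w 0.798 ff 0.0 q6 1.43
turn [-0.0001  0.      0.0003] then shift [0.021 0.008 1.025] = 2 x [0.01  0.004 0.513]
knob 29 [-95.1 -11.6  68.9] [-94.8 -11.4  67.6]
brass 347.7799227799228 244.08687258687257
```

>>> apply_moves([
  [0.02,0.008,0.3,0,0,0,0.8],
  [0.02,0.008,0.6,0,0,0,0.8],
  [0.02,0.008,0.9,0,0,0,0.8],
  [0.02,0.008,1.0,0,0,0,0.8],
  [0.02,0.008,1.0,0,0,0,0.8],
  [0.02,0.008,1.0,0,0,0,0.8],
  [0.02,0.008,1.0,0,0,0,0],
  [0.02,0.008,1.0,0,0,0,0],
  [0.02,0.008,1.0,0,0,0,0],
  [0.02,0.008,1.0,0,0,0,0],
  [0.02,0.008,1.0,0,0,0,0],
  [0.02,0.008,1.0,0,0,0,0],
  [0.02,0.008,1.0,0,0,0,0],
  [0.02,0.008,1.0,0,0,0,0],
], grip_force=30)

```text
clock: 54.27
position: [540.6, 105.6, 29.1]
eef_rot: [0.641, 0.768, -0.0, 0.0]
force: [-3.2, -0.8, 5.8]
gripper_width: 0.123
finger_force: 29.5
```

>>> apply_moves([
  [0,0.008,-0.105,0,0,0,0],
  [0,0.021,-0.173,0,0,0,0],
  [0,0.042,-0.24,0,0,0,0],
  [0,0.069,-0.304,0,0,0,0],
  [0,0.103,-0.366,0,0,0,0],
  [0,0.142,-0.424,0,0,0,0],
  [0,0.188,-0.477,0,0,0,0],
  [0,0.238,-0.526,0,0,0,0],
  [0,0.293,-0.569,0,0,0,0],
  [0,0.351,-0.607,0,0,0,0],
  [0,0.414,-0.639,0,0,0,0],
  [0,0.479,-0.664,0,0,0,0],
  [0,0.546,-0.683,0,0,0,0],
  [0,0.615,-0.695,0,0,0,0],
  [0,0.685,-0.7,0,0,0,0],
  [0,0.755,-0.698,0,0,0,0],
  [0,0.824,-0.689,0,0,0,0],
  [0,0.893,-0.673,0,0,0,0],
  [0,0.893,-0.673,0,0,0,0],
  [0,0.893,-0.673,0,0,0,0],
])

```text
clock: 55.93
position: [630.3, 121.9, 95.9]
eef_rot: [0.641, 0.768, 0.001, 0.001]
force: [-0.1, -1.5, 3.6]
gripper_width: 0.123
finger_force: 31.8
```

>>> apply_moves([
  [0,0,0,0,0,0,0.8],
  [0,0,0,0,0,0,0.8],
  [0,0,0,0,0,0,0.8],
  [0,0,0,0,0,0,0.8],
  [0,0,0,0,0,0,0.8],
  [0,0,-0.4,0,0,0,0.8],
  [0,0,-0.6,0,0,0,0.6],
  [0,0,-0.6,0,0,0,0.6],
  [0,0,-0.6,0,0,0,0.6],
  [0,0,-0.6,0,0,0,0.6],
], grip_force=50)

```text
clock: 56.77
position: [628.4, 121.7, 155.1]
eef_rot: [0.641, 0.768, -0.0, -0.0]
force: [0.5, -0.2, -0.8]
gripper_width: 0.603
finger_force: 0.0
```

```bash
python3 - <<'E'
from h import *
plan([(*jw(1.5,68.7),110,10.2),(*jw(1.5,68.7),19.5,10.2)])
c=shot('top');P=cloud(c);w=np.dstack([(P[...,:2]-JC)@rot2(JY),P[...,2]])
m=(w[...,0]>60)&(w[...,0]<120)&(abs(w[...,1])<95)&(w[...,2]>90)&(w[...,2]<130);q=w[m];print('bar',len(q),np.median(q,0).round(1))
for y in(-70,0,70): seen(c,y)
v,u=np.mgrid[0:400,0:640];m=(u>160)&(u<228)&(v>160)&(v<258)&(P[...,2]>18)&(P[...,2]<25)
q=P[m][:,:2].astype(np.float32);
for a in np.arange(-6,0,.5):
    k=q@rot2(a); lo,hi=np.percentile(k,[1,99],axis=0); print(a,(hi-lo).round(1),(rot2(a)@((lo+hi)/2)).round(1))
E
```

```text
t 56.8 pos [628.4 121.7 155.1] jig [ 91.1 145.3] tooly 10.32 F [ 0.5 -0.2 -0.8] w 0.603 ff 0.0 q6 1.46
turn [-0.0001 -0.      0.0003] then shift [-0.766 -0.896  0.451] = 2 x [-0.383 -0.448  0.225]
turn [0. 0. 0.] then shift [0.    0.    0.905] = 1 x [0.    0.    0.905]
bar 225 [ 90.4  -0.4 113.5]
relay n 198 ctr [ -0.5 -71.5] size [32.8 47.8] ang 0.2 slope x,y [ 0.03  -0.005] z 37.1
relay n 199 ctr [-0.1 -0.8] size [32.3 48. ] ang 2.3 slope x,y [0.033 0.006] z 36.8
relay n 204 ctr [-0.6 69.9] size [47.2 32. ] ang 89.7 slope x,y [0.024 0.022] z 37.2Traceback (most recent call last):
  File "<stdin>", line 9, in <module>
    return _quantile_unchecked(
        a, q, axis, out, overwrite_input, method, keepdims, weights)
    return _ureduce(a,
                    func=_quantile_ureduce_func,
    ...<5 lines>...
                    overwrite_input=overwrite_input,
                    method=method)
    r = func(a, **kwargs)
    result = _quantile(arr,
                       quantiles=q,
    ...<2 lines>...
                       out=out,
                       weights=wgt)
    slices_having_nans = np.isnan(arr[-1, ...])
                                  ~~~^^^^^^^^^
IndexError: index -1 is out of bounds for axis 0 with size 0
```

>>> apply_moves([
  [-0.3,-0.4,0,0,0,0,0.6],
  [-0.6,-0.7,0,0,0,0,0.6],
  [-0.766,-0.896,0.2,0,0,0,0.6],
  [-0.766,-0.896,0.5,0,0,0,0.6],
  [-0.766,-0.896,0.8,0,0,0,0.6],
  [-0.766,-0.896,0.8,0,0,0,0.6],
  [-0.766,-0.896,0.8,0,0,0,0.6],
  [-0.766,-0.896,0.8,0,0,0,0.6],
  [-0.766,-0.896,0.8,0,0,0,0.6],
])

```text
clock: 57.57
position: [555.8, 30.5, 77.1]
eef_rot: [0.64, 0.768, 0.001, 0.001]
force: [-0.7, -0.2, 0.5]
gripper_width: 0.599
finger_force: 0.0
```

```bash
python3 - <<'E'
from h import *
plan([(*jw(1.5,68.5),20,10.2)])
E
```

```text
t 57.6 pos [555.8  30.5  77.1] jig [ 3.5 68.4] tooly 10.36 F [-0.7 -0.2  0.5] w 0.599 ff 0.0 q6 1.30
turn [0.0004 0.0001 0.0005] then shift [ 0.001 -0.02   0.571] = 1 x [ 0.001 -0.02   0.571]
```

>>> apply_moves([
  [0,-0.02,0.25,0,0,0,0.6],
  [0,-0.02,0.45,0,0,0,0.6],
  [0,-0.02,0.56,0,0,0,0.6],
  [0,-0.02,0.565,0,0,0,0.6],
  [0,-0.02,0.565,0,0,0,0.6],
  [0,-0.02,0.565,0,0,0,0],
  [0,-0.02,0.565,0,0,0,0],
  [0,-0.02,0.565,0,0,0,0],
  [0,-0.02,0.565,0,0,0,0],
  [0,-0.02,0.565,0,0,0,0],
  [0,-0.02,0.565,0,0,0,0],
])

```text
clock: 58.48
position: [554.0, 29.8, 20.8]
eef_rot: [0.641, 0.768, 0.001, 0.001]
force: [0.2, -0.2, 6.5]
gripper_width: 0.355
finger_force: 50.9
```

>>> apply_moves([
  [0,0,-0.1,0,0,0,0],
  [0,0,-0.3,0,0,0,0],
  [0,0,-0.6,0,0,0,0],
  [0,0,-0.8,0,0,0.038,0],
  [0,0,-0.8,0,0,0.038,0],
  [0,0,-0.8,0,0,0.038,0],
  [0,0,-0.8,0,0,0.038,0],
])

```text
clock: 59.07
position: [552.1, 29.9, 99.5]
eef_rot: [0.726, 0.687, 0.0, -0.0]
force: [0.8, -0.1, -1.1]
gripper_width: 0.363
finger_force: 50.9
```

```bash
cat >> h.py <<'E'
def tray(dx): return np.array([524.5,305.6])+rot2(-3.5)@np.array([dx,0])
E
python3 - <<'E'
from h import *
plan([(*tray(60),80,-3.5),(*tray(60),19,-3.5)]); print(tray(60))
E
```

```text
t 59.1 pos [552.1  29.9  99.5] jig [-0.3 68.4] tooly -3.18 F [ 0.8 -0.1 -1.1] w 0.363 ff 50.9 q6 1.54
turn [-0.     -0.      0.0009] then shift [2.735 0.156 0.195] = 3 x [0.912 0.052 0.065]
turn [0. 0. 0.] then shift [0.   0.   0.61] = 1 x [0.   0.   0.61]
[584.38808791 301.93708763]
```

>>> apply_moves([
  [0.912,0,0,0,0,0,0],
  [0.912,0,0,0,0,0,0],
  [0.912,0,0,0,0,0,0],
])

```text
clock: 59.32
position: [556.7, 125.3, 98.2]
eef_rot: [0.725, 0.688, 0.0, -0.002]
force: [-0.3, -0.5, -0.9]
gripper_width: 0.358
finger_force: 50.9
```

>>> apply_moves([
  [0.912,0.05,0,0,0,0,0],
  [0.912,0.05,0,0,0,0,0],
  [0.912,0.05,0,0,0,0,0],
])

```text
clock: 59.57
position: [567.5, 216.7, 98.2]
eef_rot: [0.725, 0.689, 0.0, -0.001]
force: [0.8, -0.1, -0.2]
gripper_width: 0.355
finger_force: 50.9
```

>>> apply_moves([
  [0.4,0.05,0.1,0,0,0,0],
  [0.8,0.1,0.3,0,0,0,0],
  [0.912,0.106,0.5,0,0,0,0],
  [0.912,0.106,0.55,0,0,0,0],
  [0.912,0.106,0.55,0,0,0,0],
  [0.912,0.106,0.55,0,0,0,0],
  [0.912,0.106,0.55,0,0,0,0],
  [0.912,0.106,0.55,0,0,0,0],
])

```text
clock: 60.23
position: [584.9, 301.1, 45.5]
eef_rot: [0.728, 0.686, 0.001, 0.0]
force: [-0.7, 0.5, -0.2]
gripper_width: 0.365
finger_force: 50.9
```

```bash
python3 - <<'E'
from h import *
plan([(*tray(60),19.8,-3.5)])
c=shot('side');P=cloud(c);m=(P[...,2]>18)&(P[...,2]<25)&(P[...,0]>380)&(P[...,0]<660)&(P[...,1]>220)&(P[...,1]<400)
q=P[m][:,:2].astype(np.float32)
for a in np.arange(-6,0,1):
    k=q@rot2(a); lo,hi=np.percentile(k,[1,99],axis=0); print(a,len(q),(hi-lo).round(1),(rot2(a)@((lo+hi)/2)).round(1))
E
```

```text
t 60.2 pos [584.9 301.1  45.5] jig [ 80.  329.5] tooly -3.42 F [-0.7  0.5 -0.2] w 0.365 ff 50.9 q6 1.98
turn [ 0.0003 -0.0001  0.0002] then shift [ 0.008 -0.005  0.257] = 1 x [ 0.008 -0.005  0.257]
-6 533 [220.2 127.7] [520.7 307.6]
-5 533 [219.6 124.4] [521.  307.6]
-4 533 [219.2 121.8] [521.5 307.5]
-3 533 [219.2 120.7] [521.7 307.4]
-2 533 [220.  121.8] [521.9 308.3]
-1 533 [221.2 123.5] [521.8 309. ]
```

>>> apply_moves([
  [0.005,0,0.1,0,0,0,0],
  [0.005,0,0.18,0,0,0,0],
  [0.005,0,0.22,0,0,0,0],
  [0.005,0,0.24,0,0,0,0],
  [0.005,0,0.257,0,0,0,0],
  [0.005,0,0.257,0,0,0,0],
  [0.005,0,0.257,0,0,0,0],
  [0.005,0,0.257,0,0,0,0.48],
  [0.005,0,0.257,0,0,0,0.48],
  [0.005,0,0.257,0,0,0,0.48],
  [0.005,0,0,0,0,0,0.48],
  [0.005,0,-0.3,0,0,0,0.6],
  [0.005,0,-0.6,0,0,-0.038,0.6],
  [0.005,0,-0.6,0,0,-0.038,0.6],
  [0.005,0,-0.6,0,0,-0.038,0.6],
  [0.005,0,-0.6,0,0,-0.038,0.6],
  [0.005,0,-0.6,0,0,-0.038,0.6],
])

```text
clock: 61.7
position: [583.0, 302.3, 102.5]
eef_rot: [0.642, 0.767, -0.001, -0.001]
force: [-0.5, -0.5, -0.2]
gripper_width: 0.597
finger_force: 0.0
```

```bash
python3 - <<'E'
from h import *
plan([(*jw(1.5,-1.6),100,10.2)])
tops(shot('side'),29,40,(400,650,240,370))
E
```

```text
t 61.7 pos [583.  302.3 102.5] jig [ 78.4 331. ] tooly 10.16 F [-0.5 -0.5 -0.2] w 0.597 ff 0.0 q6 1.75
turn [-0.0004  0.0001 -0.0001] then shift [-3.326 -0.769  0.025] = 4 x [-0.832 -0.192  0.006]
[275 300  20  21] 261 [581.5 303.4] [50.  32.1] 86.8 z 34.6
```

>>> apply_moves([
  [-0.8,-0.77,0,0,0,0,0.6],
  [-0.8,-0.77,0,0,0,0,0.6],
  [-0.8,-0.77,0,0,0,0,0.6],
  [-0.8,-0.77,0,0,0,0,0.6],
])

```text
clock: 62.08
position: [517.3, 206.2, 101.9]
eef_rot: [0.642, 0.766, -0.004, -0.002]
force: [-1.1, 0.8, -0.8]
gripper_width: 0.6
finger_force: 0.0
```

>>> apply_moves([
  [-0.9,0,0,0,0,0,0.6],
  [-0.9,0,0,0,0,0,0.6],
  [-0.9,0,0,0,0,0,0.6],
])

```text
clock: 62.33
position: [539.6, 117.3, 103.4]
eef_rot: [0.643, 0.766, -0.001, 0.001]
force: [-0.6, -0.5, 1.0]
gripper_width: 0.597
finger_force: 0.0
```

>>> apply_moves([
  [-0.9,0,0,0,0,0,0.6],
  [-0.9,0,0,0,0,0,0.6],
  [-0.9,0,0,0,0,0,0.6],
])

```text
clock: 62.58
position: [556.3, 28.3, 103.4]
eef_rot: [0.643, 0.766, -0.001, 0.001]
force: [-0.3, 0.3, -0.4]
gripper_width: 0.597
finger_force: 0.0
```

>>> apply_moves([
  [-0.4,0,0.1,0,0,0,0.6],
  [-0.7,0,0.3,0,0,0,0.6],
  [-0.726,0,0.4,0,0,0,0.6],
  [-0.726,0,0.4,0,0,0,0.6],
  [-0.726,0,0.4,0,0,0,0.6],
  [-0.726,0,0.4,0,0,0,0.6],
  [-0.726,0,0.4,0,0,0,0.6],
])

```text
clock: 63.17
position: [568.2, -37.0, 64.8]
eef_rot: [0.64, 0.768, 0.0, 0.0]
force: [0.2, 0.6, 0.4]
gripper_width: 0.6
finger_force: 0.0
```

```bash
python3 - <<'E'
from h import *
plan([(*jw(1.5,-1.6),20,10.2)])
c=shot('side'); label(c,0); label(c,-70)
E
```

```text
t 63.2 pos [568.2 -37.   64.8] jig [ 3.7 -0.3] tooly 10.41 F [0.2 0.6 0.4] w 0.600 ff 0.0 q6 1.18
turn [ 0.0001 -0.      0.0006] then shift [-0.013 -0.022  0.448] = 1 x [-0.013 -0.022  0.448]
label 39 [-0.8 -1.7 35.9] [-0.09  0.08 35.65]
label 37 [ -2.1 -72.1  35.4] [-3.000e-02  5.000e-02  3.586e+01]
```

>>> apply_moves([
  [-0.013,-0.022,0.2,0,0,0,0.6],
  [-0.013,-0.022,0.35,0,0,0,0.6],
  [-0.013,-0.022,0.44,0,0,0,0.6],
  [-0.013,-0.022,0.445,0,0,0,0.6],
  [-0.013,-0.022,0.445,0,0,0,0.6],
  [-0.013,-0.022,0.445,0,0,0,0],
  [-0.013,-0.022,0.445,0,0,0,0],
  [-0.013,-0.022,0.445,0,0,0,0],
  [-0.013,-0.022,0.445,0,0,0,0],
  [-0.013,-0.022,0.445,0,0,0,0],
  [-0.013,-0.022,0.445,0,0,0,0],
])

```text
clock: 64.13
position: [567.1, -40.2, 20.9]
eef_rot: [0.641, 0.768, 0.001, 0.001]
force: [-0.2, 1.2, 6.0]
gripper_width: 0.36
finger_force: 50.8
```

>>> apply_moves([
  [0,0,-0.1,0,0,0,0],
  [0,0,-0.3,0,0,0,0],
  [0,0,-0.6,0,0,0,0],
  [0,0,-0.8,0,0,0.038,0],
  [0,0,-0.8,0,0,0.038,0],
  [0,0,-0.8,0,0,0.038,0],
  [0,0,-0.8,0,0,0.038,0],
])

```text
clock: 64.72
position: [565.6, -40.0, 99.8]
eef_rot: [0.726, 0.687, -0.0, -0.0]
force: [-0.8, 0.2, -1.1]
gripper_width: 0.36
finger_force: 51.0
```

```bash
python3 - <<'E'
from h import *
plan([(*tray(0),45,-3.5)])
E
```

```text
t 64.7 pos [565.6 -40.   99.8] jig [ 0.6 -2.8] tooly -3.18 F [-0.8  0.2 -1.1] w 0.360 ff 51.0 q6 1.41
turn [-0.     -0.      0.0009] then shift [ 3.425 -0.621  0.548] = 4 x [ 0.856 -0.155  0.137]
```

>>> apply_moves([
  [0.856,-0.155,0,0,0,0,0],
  [0.856,-0.155,0,0,0,0,0],
  [0.856,-0.155,0,0,0,0,0],
])

```text
clock: 64.97
position: [552.7, 51.3, 98.3]
eef_rot: [0.725, 0.689, -0.001, -0.003]
force: [0.4, -0.5, -1.3]
gripper_width: 0.363
finger_force: 51.0
```

>>> apply_moves([
  [0.856,-0.155,0,0,0,0,0],
  [0.856,-0.155,0,0,0,0,0],
  [0.856,-0.155,0,0,0,0,0],
])

```text
clock: 65.22
position: [542.6, 138.0, 98.5]
eef_rot: [0.725, 0.689, -0.0, -0.002]
force: [-0.5, 0.5, -0.3]
gripper_width: 0.358
finger_force: 51.0
```

>>> apply_moves([
  [0.856,-0.155,0,0,0,0,0],
  [0.856,-0.155,0,0,0,0,0],
  [0.856,-0.155,0,0,0,0,0],
])

```text
clock: 65.47
position: [532.5, 224.2, 98.6]
eef_rot: [0.724, 0.689, -0.0, -0.002]
force: [0.5, -0.5, -1.9]
gripper_width: 0.364
finger_force: 51.0
```

>>> apply_moves([
  [0.4,-0.08,0.1,0,0,0,0],
  [0.75,-0.155,0.3,0,0,0,0],
  [0.856,-0.155,0.5,0,0,0,0],
  [0.856,-0.155,0.53,0,0,0,0],
  [0.856,-0.155,0.53,0,0,0,0],
  [0.856,-0.155,0.53,0,0,0,0],
  [0.856,-0.155,0.53,0,0,0,0],
  [0.856,-0.155,0.53,0,0,0,0],
])

```text
clock: 66.13
position: [525.1, 304.5, 47.8]
eef_rot: [0.728, 0.686, 0.001, 0.0]
force: [0.2, 0.2, -0.1]
gripper_width: 0.362
finger_force: 50.9
```

```bash
python3 - <<'E'
from h import *
plan([(*tray(0),20,-3.5)])
tops(shot('side'),29,40,(400,650,240,370))
E
```

```text
t 66.1 pos [525.1 304.5  47.8] jig [ 21.8 343.5] tooly -3.43 F [ 0.2  0.2 -0.1] w 0.362 ff 50.9 q6 2.02
turn [ 0.0002 -0.0001  0.0002] then shift [ 0.011 -0.007  0.278] = 1 x [ 0.011 -0.007  0.278]
[275 300  20  21] 264 [581.9 303.1] [49.4 32.6] 87.9 z 34.5
```

>>> apply_moves([
  [0.005,0,0.1,0,0,0,0],
  [0.005,0,0.19,0,0,0,0],
  [0.005,0,0.24,0,0,0,0],
  [0.005,0,0.262,0,0,0,0],
  [0.005,0,0.279,0,0,0,0],
  [0.005,0,0.279,0,0,0,0],
  [0.005,0,0.279,0,0,0,0],
  [0.005,0,0.279,0,0,0,0.48],
  [0.005,0,0.279,0,0,0,0.48],
  [0.005,0,0.279,0,0,0,0.48],
  [0.005,0,0,0,0,0,0.48],
  [0.005,0,-0.3,0,0,0,0.6],
  [0.005,0,-0.6,0,0,-0.038,0.6],
  [0.005,0,-0.6,0,0,-0.038,0.6],
  [0.005,0,-0.6,0,0,-0.038,0.6],
  [0.005,0,-0.6,0,0,-0.038,0.6],
  [0.005,0,-0.6,0,0,-0.038,0.6],
])

```text
clock: 67.6
position: [523.2, 305.5, 105.1]
eef_rot: [0.642, 0.767, -0.001, -0.001]
force: [-1.0, -0.1, -0.1]
gripper_width: 0.599
finger_force: 0.0
```

```bash
python3 - <<'E'
from h import *
plan([(*jw(1.5,-72.3),65,10.2)])
tops(shot('side'),29,40,(400,650,240,370))
E
```

```text
t 67.6 pos [523.2 305.5 105.1] jig [ 20.1 344.8] tooly 10.17 F [-1.  -0.1 -0.1] w 0.599 ff 0.0 q6 1.79
turn [-0.0004  0.0001 -0.0001] then shift [-4.171 -0.186  0.401] = 5 x [-0.834 -0.037  0.08 ]
[275 300  20  21] 262 [581.9 303.3] [49.2 32.7] 87.8 z 34.4
[299 307  20  22] 279 [522.1 306.5] [49.3 32.9] 86.4 z 34.7
```

>>> apply_moves([
  [-0.85,-0.2,0,0,0,0,0.6],
  [-0.85,-0.2,0,0,0,0,0.6],
  [-0.85,-0.2,0,0,0,0,0.6],
])

```text
clock: 67.9
position: [517.7, 213.7, 104.8]
eef_rot: [0.643, 0.766, -0.003, -0.001]
force: [-0.4, 0.4, 0.2]
gripper_width: 0.598
finger_force: 0.0
```

>>> apply_moves([
  [-0.85,0,0,0,0,0,0.6],
  [-0.85,0,0,0,0,0,0.6],
  [-0.85,0,0,0,0,0,0.6],
])

```text
clock: 68.15
position: [535.5, 129.6, 105.5]
eef_rot: [0.644, 0.765, -0.001, 0.0]
force: [0.3, 0.3, 0.4]
gripper_width: 0.602
finger_force: 0.0
```

>>> apply_moves([
  [-0.85,0,0,0,0,0,0.6],
  [-0.85,0,0,0,0,0,0.6],
  [-0.85,0,0,0,0,0,0.6],
])

```text
clock: 68.4
position: [551.2, 46.0, 105.7]
eef_rot: [0.644, 0.765, -0.001, 0.001]
force: [0.1, 0.5, 0.1]
gripper_width: 0.596
finger_force: 0.0
```

>>> apply_moves([
  [-0.85,0,0,0,0,0,0.6],
  [-0.85,0,0,0,0,0,0.6],
  [-0.85,0,0,0,0,0,0.6],
])

```text
clock: 68.65
position: [566.8, -37.7, 105.8]
eef_rot: [0.643, 0.765, -0.001, 0.001]
force: [0.3, 0.8, -0.4]
gripper_width: 0.604
finger_force: 0.0
```

>>> apply_moves([
  [-0.4,0,0.1,0,0,0,0.6],
  [-0.7,0,0.3,0,0,0,0.6],
  [-0.77,0,0.4,0,0,0,0.6],
  [-0.77,0,0.4,0,0,0,0.6],
  [-0.77,0,0.4,0,0,0,0.6],
  [-0.77,0,0.4,0,0,0,0.6],
  [-0.77,0,0.4,0,0,0,0.6],
])

```text
clock: 69.23
position: [579.4, -106.5, 67.3]
eef_rot: [0.64, 0.768, 0.0, 0.0]
force: [0.0, 0.4, 0.6]
gripper_width: 0.601
finger_force: 0.0
```

```bash
python3 - <<'E'
from h import *
plan([(*jw(1.5,-72.3),20,10.2)])
c=shot('side'); label(c,-72)
E
```

```text
t 69.2 pos [ 579.4 -106.5   67.3] jig [  2.4 -70.6] tooly 10.41 F [0.  0.4 0.6] w 0.601 ff 0.0 q6 1.07
turn [ 0.0001 -0.      0.0006] then shift [-0.017 -0.009  0.473] = 1 x [-0.017 -0.009  0.473]
label 38 [ -1.1 -71.6  36.2] [5.000e-02 3.000e-02 3.614e+01]
```

>>> apply_moves([
  [-0.017,-0.009,0.2,0,0,0,0.6],
  [-0.017,-0.009,0.35,0,0,0,0.6],
  [-0.017,-0.009,0.46,0,0,0,0.6],
  [-0.017,-0.009,0.47,0,0,0,0.6],
  [-0.017,-0.009,0.47,0,0,0,0.6],
  [-0.017,-0.009,0.47,0,0,0,0],
  [-0.017,-0.009,0.47,0,0,0,0],
  [-0.017,-0.009,0.47,0,0,0,0],
  [-0.017,-0.009,0.47,0,0,0,0],
  [-0.017,-0.009,0.47,0,0,0,0],
  [-0.017,-0.009,0.47,0,0,0,0],
])

```text
clock: 70.2
position: [579.6, -109.8, 20.8]
eef_rot: [0.641, 0.768, 0.001, 0.001]
force: [-0.5, 1.9, 6.3]
gripper_width: 0.359
finger_force: 51.0
```

>>> apply_moves([
  [0,0,-0.1,0,0,0,0],
  [0,0,-0.3,0,0,0,0],
  [0,0,-0.6,0,0,0,0],
  [0,0,-0.8,0,0,0.038,0],
  [0,0,-0.8,0,0,0.038,0],
  [0,0,-0.8,0,0,0.038,0],
  [0,0,-0.8,0,0,0.038,0],
])

```text
clock: 70.78
position: [578.4, -109.9, 99.8]
eef_rot: [0.726, 0.687, -0.0, 0.0]
force: [-0.7, 0.0, -1.5]
gripper_width: 0.363
finger_force: 51.1
```

```bash
python3 - <<'E'
from h import *
plan([(*tray(-60),45,-3.5)])
E
```

```text
t 70.8 pos [ 578.4 -109.9   99.8] jig [  0.8 -73.8] tooly -3.19 F [-0.7  0.  -1.5] w 0.363 ff 51.1 q6 1.30
turn [0.     0.     0.0009] then shift [ 4.114 -1.392  0.548] = 5 x [ 0.823 -0.278  0.11 ]
```

>>> apply_moves([
  [0.823,-0.278,0,0,0,0,0],
  [0.823,-0.278,0,0,0,0,0],
  [0.823,-0.278,0,0,0,0,0],
])

```text
clock: 71.03
position: [551.5, -20.8, 98.0]
eef_rot: [0.725, 0.689, -0.001, -0.003]
force: [-0.4, -0.1, -1.0]
gripper_width: 0.355
finger_force: 51.0
```

>>> apply_moves([
  [0.823,-0.278,0,0,0,0,0],
  [0.823,-0.278,0,0,0,0,0],
  [0.823,-0.278,0,0,0,0,0],
])

```text
clock: 71.28
position: [528.9, 62.9, 98.3]
eef_rot: [0.725, 0.689, -0.001, -0.003]
force: [0.2, -0.1, -1.4]
gripper_width: 0.355
finger_force: 51.0
```

>>> apply_moves([
  [0.823,-0.278,0,0,0,0,0],
  [0.823,-0.278,0,0,0,0,0],
  [0.823,-0.278,0,0,0,0,0],
])

```text
clock: 71.53
position: [506.5, 146.4, 98.6]
eef_rot: [0.725, 0.689, -0.001, -0.002]
force: [0.1, -0.2, -0.7]
gripper_width: 0.359
finger_force: 51.0
```

>>> apply_moves([
  [0.823,-0.278,0,0,0,0,0],
  [0.823,-0.278,0,0,0,0,0],
  [0.823,-0.278,0,0,0,0,0],
])

```text
clock: 71.78
position: [484.2, 229.8, 98.8]
eef_rot: [0.725, 0.689, -0.0, -0.002]
force: [-0.1, -0.2, -0.7]
gripper_width: 0.36
finger_force: 51.0
```

>>> apply_moves([
  [0.4,-0.14,0.1,0,0,0,0],
  [0.75,-0.26,0.3,0,0,0,0],
  [0.823,-0.28,0.5,0,0,0,0],
  [0.823,-0.28,0.53,0,0,0,0],
  [0.823,-0.28,0.53,0,0,0,0],
  [0.823,-0.28,0.53,0,0,0,0],
  [0.823,-0.28,0.53,0,0,0,0],
  [0.823,-0.28,0.53,0,0,0,0],
])

```text
clock: 72.45
position: [465.0, 308.4, 47.7]
eef_rot: [0.728, 0.686, 0.001, 0.0]
force: [0.6, -0.4, -1.5]
gripper_width: 0.357
finger_force: 51.0
```

```bash
python3 - <<'E'
from h import *
plan([(*tray(-60),20,-3.5)])
tops(shot('side'),29,40,(400,650,240,370))
E
```

```text
t 72.5 pos [465.  308.4  47.7] jig [-36.7 357.9] tooly -3.43 F [ 0.6 -0.4 -1.5] w 0.357 ff 51.0 q6 2.07
turn [ 0.0003 -0.0001  0.0002] then shift [ 0.008 -0.005  0.277] = 1 x [ 0.008 -0.005  0.277]
[275 300  20  21] 267 [581.8 303.4] [50.9 32.8] 87.2 z 34.5
[299 307  20  22] 277 [521.9 307.3] [50.  31.8] 86.8 z 34.8
```

Place, release, and retreat up and towards the robot's left.

>>> apply_moves([
  [0.005,0,0.1,0,0,0,0],
  [0.005,0,0.19,0,0,0,0],
  [0.005,0,0.24,0,0,0,0],
  [0.005,0,0.262,0,0,0,0],
  [0.005,0,0.278,0,0,0,0],
  [0.005,0,0.278,0,0,0,0],
  [0.005,0,0.278,0,0,0,0],
  [0.005,0,0.278,0,0,0,0.48],
  [0.005,0,0.278,0,0,0,0.48],
  [0.005,0,0.278,0,0,0,0.48],
  [0.005,0,0,0,0,0,0.48],
  [0.005,0,-0.3,0,0,0,0.6],
  [0.005,0,-0.6,0,0,0,0.6],
  [0.005,0,-0.9,0,0,0,0.6],
  [0.005,0,-0.9,0,0,0,0.6],
])

```text
clock: 73.75
position: [467.1, 311.4, 142.5]
eef_rot: [0.727, 0.686, 0.005, 0.001]
force: [1.0, 0.9, 0.5]
gripper_width: 0.599
finger_force: 0.0
```

>>> apply_moves([
  [0.9,-0.5,-0.3,0,0,0,0.6],
  [0.9,-0.5,-0.3,0,0,0,0.6],
  [0.9,-0.5,-0.3,0,0,0,0.6],
  [0.9,-0.5,-0.3,0,0,0,0.6],
])

```text
clock: 74.08
position: [417.9, 406.5, 167.7]
eef_rot: [0.726, 0.688, 0.002, -0.001]
force: [0.2, -0.8, 0.4]
gripper_width: 0.602
finger_force: 0.0
```

>>> apply_moves([
  [0.9,-0.8,0,0,0,0,0.6],
  [0.9,-0.8,0,0,0,0,0.6],
  [0.9,-0.8,0,0,0,0,0.6],
  [0.9,-0.8,0,0,0,0,0.6],
  [0.9,-0.8,0,0,0,0,0.6],
  [0.9,-0.8,0,0,0,0,0.6],
  [0.9,-0.8,0,0,0,0,0.6],
])

```text
clock: 74.67
position: [345.3, 495.8, 166.0]
eef_rot: [0.728, 0.686, -0.0, 0.0]
force: [-0.5, 0.5, 0.3]
gripper_width: 0.602
finger_force: 0.0
```

```bash
python3 - <<'E'
from h import *
plan([])
c=shot('top','pics/k.png');s=shot('side')
tops(c,29,40,(400,650,240,370));tops(s,29,40,(400,650,240,370))
P=cloud(c);w=np.dstack([(P[...,:2]-JC)@rot2(JY),P[...,2]])
m=(w[...,0]>60)&(w[...,0]<120)&(abs(w[...,1])<95)&(w[...,2]>90)&(w[...,2]<130);q=w[m];print('bar',len(q),np.median(q,0).round(1))
E
```

```text
t 74.7 pos [345.3 495.8 166. ] jig [-121.3  563.6] tooly -3.44 F [-0.5  0.5  0.3] w 0.602 ff 0.0 q6 2.46
[185 182  19  12] 197 [582.1 303. ] [47.9 32.5] 87.1 z 35.9
[182 203  20  13] 209 [522.1 306.2] [48.7 31.7] 86.4 z 36.0
[179 225  19  13] 207 [462.  310.9] [48.9 32. ] 86.4 z 36.3
[275 300  20  21] 264 [581.5 303.3] [49.3 31.8] 87.2 z 34.6
[299 307  20  22] 279 [522. 307.] [50.4 32.3] 86.5 z 34.6
[324 314  20  23] 285 [461.7 311.1] [49.2 32.4] 86.9 z 34.9
bar 223 [ 90.5  -0.3 113.6]
```

View pics/k.png

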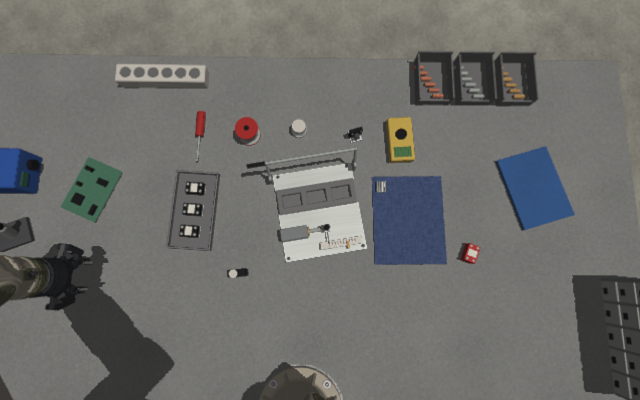

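The three relays stand level in the tray at pixels (194,188), (192,210) and (189,231). The bail is up at (310,158), the gauge is home, and the other things on the bench are unmoved.

```bash
python3 -c "
from workcell import r
print(r.job_done())"
```

```text
the job is handed in; nothing more can be done
None
```

I ran the whole contact test and handed the job in at about 75 s: the gauge was held at the brass marker (within about 1 mm by camera) for about 3.4 s and went home, the bail is up, and all three relays stand level in the grey tray. The first relay jammed tilted in its pocket and had to be nudged level before it seated.

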